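Lock the stop angle of a welding jig with a T-handle hex key

TASK

Lock the stop angle on the welding jig: take the T-handle hex key out of its stand, feel its end gently into the hex socket recessed in the head of the lock bolt and let it right in, and tighten the bolt clockwise until it comes up against its stop, without forcing it. Then pull the key out and stand it back in the tube it came from, leaving everything else on the table where it is.

Things in the scene. Friction and masses are not known exactly. Their poses are not given: they have to be found in the camera images.
- key_grip (a point): centre of the dark steel grip of the T-handle hex key; the grip is a bar 110 mm long (this frame's x), 24 mm thick (y) and 30 mm tall (z, along the blade, pointing away from the tip). The key weighs about 600 g and stands upright in the tall tube of the tool stand, grip on top.
- key_tip (a point): centre of the flat end of the key's blade, 110 mm below the centre of the grip, same axes as key_grip. The blade is a steel hexagon 17 mm across flats (19.6 mm across corners) with a square end, its edge just broken; two of its flats face along y. 85 mm of bare blade, then a 29 mm round collar under the grip.
- slot (a point): point on the centre line of the slot in the stop angle's foot, level with the top of the lock bolt's head (57 mm above the table); x runs along the slot towards the angle's upright leg, z up. The bolt's round steel head (48 mm across, 32 mm tall, cannot shift) stands over the slot with its axis on the slot's line, anywhere from 16 mm before to 16 mm beyond this point along x.
- jig: the whole jig, fixed to the table; origin under its 200 x 130 x 15 mm base plate, 25 mm from the slot point along +x. The upright leg (top 95 mm up) begins 60 mm beyond the slot point. In the bolt head's top, on its axis: a countersunk round recess 6 mm deep, 28 mm across narrowing to 20.6; at its bottom a hex socket 17.8 mm across flats, 15 mm deeper; how its flats lie is not told.
- spindle (a joint): how far the bolt's spindle, which holds the hex socket, has been turned clockwise (seen from above), rad; it starts between 0 and 1.05, turns against a steady drag of about 0.15 N m and comes up dead against its stop at 3.5. More than about 0.4 N m on the key forces the bolt. It stays where it is left.
- holder (a point): centre of the mouth of the tall steel tube of the tool stand in which the key stands: bore 25 mm, 55 mm deep with a flat floor, mouth 65 mm above the table. The stand is fixed; a shorter tube 53 mm along -y holds a punch.
- key: the whole hex key; origin at key_tip.
- punch: centre punch, 10 to 13 mm thick, 75 mm long, upright in the stand's short tube; its top is about 87 mm above the table. Origin at its lower end. Bystander.
- tube_offcut: square steel tube offcut 50 x 50 x 50 mm. Origin under its centre. Bystander.
- tip_tin: round open metal tin, 60 mm across, 40 mm tall. Origin under its centre. Bystander.
- spare_bolt: spare lock bolt standing on its 48 mm head, shank up, 77 mm tall. Origin under its head. Bystander.
- wire_brush: wire brush 240 mm long, lying. Origin under its middle. Bystander.
- chipping_hammer: chipping hammer 260 mm long, lying. Origin under its middle. Bystander.
Things that resemble listed ones, but are neither listed nor needed, are in the scene too. Leave any pink or red look-alike of the key alone.

How it is judged:
By the outcome, as a careful person would: the job done as asked, in the order asked, and still so for the second after the job is handed in, with the robot touching nothing.
It also fails if it takes over 72 s, if anything falls off the work surface, if the arm or the gripper's body presses on something with over 40 N, if the wrist force passes 120 N, or if a joint passes its speed limit or range.

ROBOT

A 7-joint arm with a two-finger parallel gripper is mounted at the origin on the work surface. World frame = base frame: x ahead of the robot, y to its left, z up, the work surface at z = 0. Lengths are in m, angles in rad, forces in N, time in s.
With the tool pointing down it reaches from about 0.35 to 0.9 m from the base axis. Payload 7.2 kg.
Tool frame: the origin (TCP) lies at the very end of the fingers, on their centre line; the grasp point (between the pads) lies 19 mm behind it; y points along the fingers, x is the direction in which the jaws open and shut, and the axes are right-handed (so a half turn about y gives the same grasp; the last joint's range is limited). The gripper opens to 88 mm and grips with 3 to 60 N. Pads are 20 mm wide; open, the fingers measure 115 mm over their backs; the gripper's body (75 mm by 178 mm) begins 61 mm behind the grasp point.
Start: joints at [1.119, 0.411, -0.013, 1.596, 0.006, 1.134, -0.082], TCP at [0.234, -0.58, 0.223] pointing down, gripper open.
Joint ranges: [-2.95, 2.95], [-0.29, 1.99], [-1.47, 1.44], [0.14, 2.54], [-1.03, 4.17], [0.13, 1.85], [-2.86, 2.86]. Speed limits (rad/s): [2.39, 2.39, 3.01, 3.01, 3.14, 3.14, 3.14].

INTERFACE

Orientations are given as a unit quaternion [w, x, y, z].
In Python, from rig import status, viewer, manip gives the robot as it stands.
- The arm moves only by the tool carry_out, never from a script. Its argument "commands" is a list of rows, each a list of 7 numbers: the gripper command: -1 is shut, 1 is fully open, values between are in proportion, then the shift along the tool's x, y, z in cm, then the turn, a rotation vector about the tool's x, y, z in degrees. In form: [[gripper, tx, ty, tz, wx, wy, wz], ...]. A call has exactly 8 rows; each row is the pose to reach, as a shift and turn from the pose commanded when the call began, along the tool's axes at that moment; what a row does not reach only later rows make up. A row lasts 1/8 s, in which the tool goes at most 62.5 mm and 10.7 degrees, less where a joint would pass 70% of its speed; a pose out of reach is approached as far as the arm can. A call with a gripper value outside its range is refused whole. The fingers move at their own pace and stop on an object; "force" is the grip in N (left out, the last holds). Time passes only in rows, so rows that repeat a pose let the fingers close, or fill a call up. It gives the time, the measured TCP pose, the force and the opening at its end, in the units of the state.
- status.sense(): the state, without advancing time (a new reading comes with each control period).
- viewer.capture(name): name is "scene" or "top" or "wrist"; returns a dict with "img" (420x560x3 uint8, red, green, blue), "camera_matrix" (3x3 intrinsics, pixels), "world_to_cam" (4x4, takes a point from world to camera coordinates). Camera axes: x right, y down, z forward; pixel columns grow to the right and rows downward; lengths in m; the calibration is good to about 2 mm. A picture is of the moment at which its call begins. There is no depth.
- manip.close_job(): hands the job in, once; it reports no verdict.
The state is a dict: "time": time; "joints": joint angles; "dq": joint speeds; "effort": joint torques, N m; "ee_pos": TCP position; "tcp_rot": TCP orientation; "wrist_force": force on the tool from outside, world axes, zero at the start; "ft_torque": the same for the moment, N m; "width": finger opening in m.
Only numpy, scipy, OpenCV 4.12 (cv2) and the standard library are available. Lean on these libraries where they do the work, as an engineer would, in place of code of your own. Each camera call takes 0.05 s, during which the arm holds its last target.

## Working session

There is one attempt and no reset: what is moved stays moved. The work goes in short steps, Python scripts to look and compute and a tool call to move; the robot and the scene stay as the last step left them, time stands still between calls to the robot, and variables do not carry over. Pictures are saved under pics/ and viewed, and the job is handed in when it is done.

Besides the shell and the picture viewer there is one more tool, called after "Request:" by a JSON object that holds its "api" and its "payload". carry_out: Moves the arm, as the interface text tells. Its arguments: {"type":"object","properties":{"commands":{"type":"array"},"force":{"type":"number"}},"required":["commands"]}

```bash
mkdir -p pics; ls; python3 - <<'E'
from rig import status, viewer, manip
import cv2
s=status.sense()
for k,v in s.items(): print(k,v)
for n in ["scene","top","wrist"]:
    c=viewer.capture(n); cv2.imwrite(f"pics/{n}0.png",c["img"][:,:,::-1])
    print(n,c["camera_matrix"].tolist(),c["world_to_cam"].tolist())
E
```

```text
pics
time 0.0
joints [ 1.11882262  0.4118681  -0.01270638  1.59706547  0.00563811  1.13426233
 -0.08218424]
dq [-9.21887467e-05  2.16423238e-03  4.20828878e-04 -1.84040874e-04
 -1.13809124e-03  6.78611418e-04  4.74537813e-04]
effort [ 3.23208315e-04 -5.87949264e+01  6.41816072e-01 -2.91065186e+01
 -5.39819151e-02  1.83452549e-02  1.54068848e-04]
ee_pos [ 0.23377098 -0.57908982  0.22182015]
tcp_rot [ 0.58645409 -0.5859235   0.39593878 -0.39496549]
wrist_force [ 0.50355839 -0.3890999   0.54937835]
ft_torque [0.01275424 0.00432162 0.02630594]
width 0.08779741298523677
scene [[520.3182370667158, 0.0, 281.45628911129234], [0.0, 520.3182370667158, 204.34365085609932], [0.0, 0.0, 1.0]] [[0.6655977984069251, 0.7459496196415336, 0.02321068100047047, -0.36906355436001104], [0.48326774494351166, -0.4070947237528563, -0.7750652698900903, -0.20852529568763215], [-0.5687106975018734, 0.5270987107262138, -0.6314547423986104, 1.6810950581962023], [0.0, 0.0, 0.0, 1.0]]
top [[383.77803639081077, 0.0, 270.3990003526338], [0.0, 383.77803639081077, 211.9682622319911], [0.0, 0.0, 1.0]] [[0.015921917909736037, -0.9997400460236076, 0.01631970915152607, -0.01273376472943764], [-0.9862335032875741, -0.018389374693703796, -0.16433291785729712, 0.5581277885859589], [0.16459030810832764, -0.01347854870115259, -0.9862699220810275, 0.9930984965673293], [0.0, 0.0, 0.0, 1.0]]
wrist [[356.58457890181575, 0.0, 276.00509945125486], [0.0, 356.58457890181575, 209.4056424826873], [0.0, 0.0, 1.0]] [[0.37385529636156745, -0.927486311628955, -0.0011658144468812057, -0.6242872975879308], [-0.8941575798064298, -0.3607543671589126, 0.26521408154636844, -0.03165883698788817], [-0.2464030029385112, -0.09810926723145161, -0.9641888465576619, 0.39026520599842507], [0.0, 0.0, 0.0, 1.0]]
```

View pics/scene0.png

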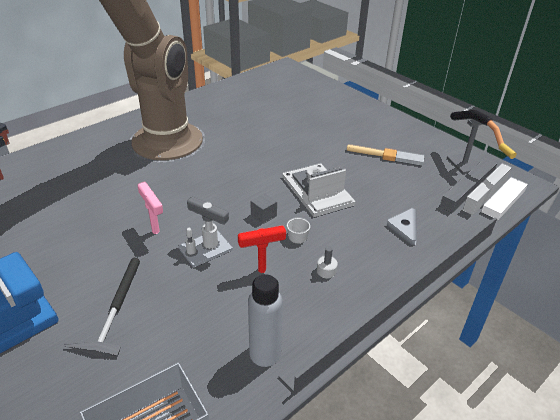

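View pics/top0.png

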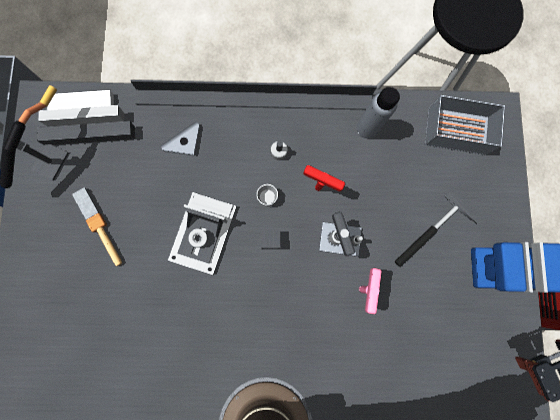

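View pics/wrist0.png

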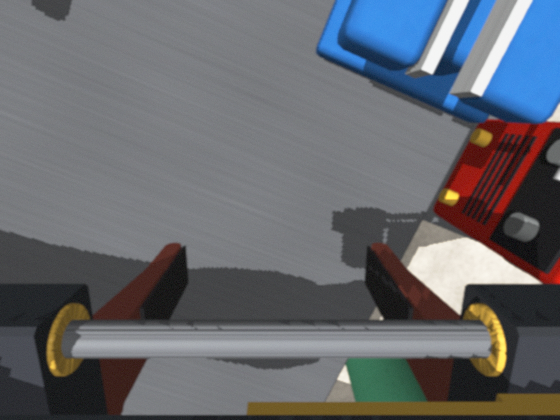

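```bash
cat > h.py <<'E'
import numpy as np, cv2
from rig import status, viewer, manip
def ray(c,u,v,z):
    K=c["camera_matrix"];T=c["world_to_cam"];R=T[:3,:3];t=T[:3,3]
    d=R.T@np.linalg.solve(K,[u,v,1.]);o=-R.T@t
    return o+d*(z-o[2])/d[2]
def proj(c,p):
    K=c["camera_matrix"];T=c["world_to_cam"]
    q=K@(T[:3,:3]@np.array(p)+T[:3,3]);return q[:2]/q[2]
def crop(c,x0,y0,x1,y1,k,name):
    cv2.imwrite(name,cv2.resize(c["img"][y0:y1,x0:x1,::-1],None,fx=k,fy=k,interpolation=cv2.INTER_CUBIC))
def tri(c1,p1,c2,p2):
    P=[c["camera_matrix"]@c["world_to_cam"][:3] for c in (c1,c2)]
    X=cv2.triangulatePoints(P[0],P[1],np.array(p1,float).reshape(2,1),np.array(p2,float).reshape(2,1))[:,0];return X[:3]/X[3]
E
python3 - <<'E'
from h import *
c=viewer.capture("top"); s=viewer.capture("scene")
crop(c,310,200,390,260,8,"pics/a1.png"); crop(c,160,185,250,280,6,"pics/a2.png")
crop(s,170,180,250,270,6,"pics/a3.png"); crop(s,275,155,365,225,7,"pics/a4.png")
E
```

```text
(no output)
```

View pics/a1.png

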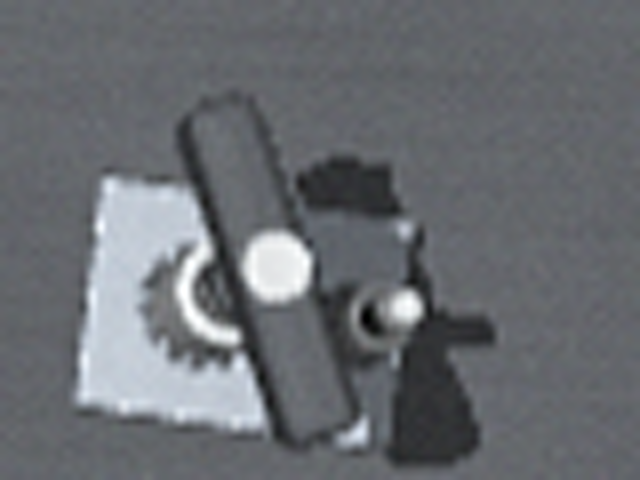

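View pics/a2.png

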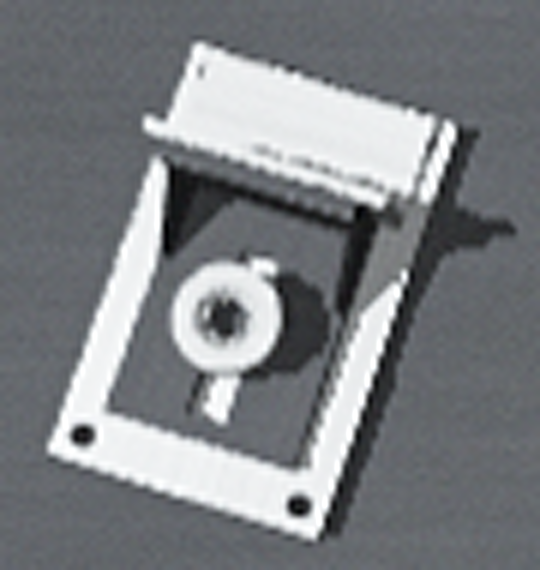

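View pics/a3.png

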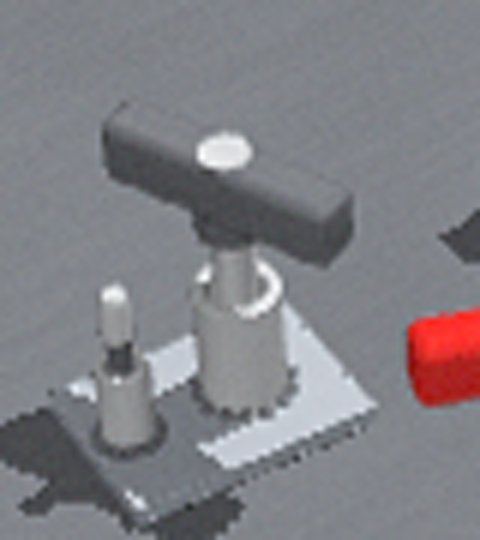

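View pics/a4.png

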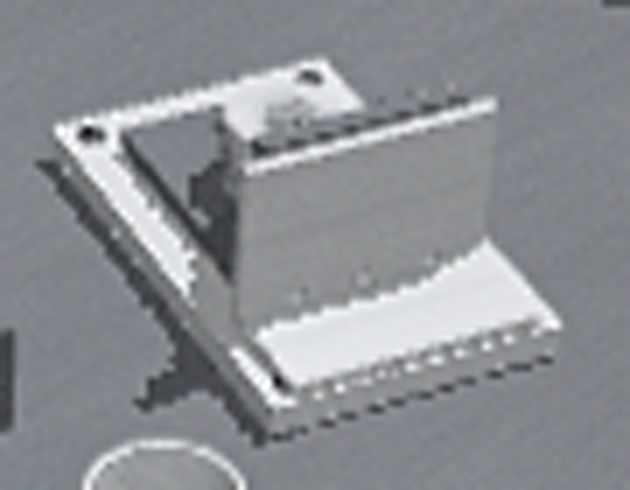

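Candidates for the key: dark T-handle standing in the stand (top 343,233; scene 208,210), red T (top 323,180), pink T (top 373,290). The dark one is in the tall tube, with the punch next to it, and the crop confirms this. Bolt head is at about top (197,238), spare bolt at (279,150).

```bash
python3 - <<'E'
from h import *
c=viewer.capture("top"); s=viewer.capture("scene")
f=lambda u,v,x0,y0,k:((u+.5)/k+x0-.5,(v+.5)/k+y0-.5)
p1=f(277,267,310,200,8);p2=f(223,151,170,180,6)
print("disc",p1,p2,tri(c,p1,s,p2),ray(c,*p1,.135),ray(s,*p2,.135))
a=ray(c,*f(215,105,310,200,8),.132);b=ray(c,*f(320,435,310,200,8),.132)
print("ends",a,b,np.degrees(np.arctan2(*(b-a)[[1,0]])),np.linalg.norm(b-a))
# mouth in scene: ellipse center
p=f(236,288,170,180,6); print("mouth",ray(s,*p,.065))
# bolt head
im=c["img"]
p=f(227,317,160,185,6);print("head",ray(c,*p,.057)); p=f(222,317,160,185,6);print("sock",ray(c,*p,.051))
# base plate corners z=.015
q=[f(*x,160,185,6) for x in [(198,44),(456,122),(50,452),(318,540)]]
Q=[ray(c,*x,.015) for x in q]
for x in Q: print(x)
print(np.degrees(np.arctan2(*(Q[0]-Q[2])[[1,0]])),np.degrees(np.arctan2(*(Q[1]-Q[3])[[1,0]])),sum(Q)/4)
E
```

```text
disc (344.1875, 232.9375) (206.75, 204.75) [ 0.49432781 -0.18454643  0.13487234] [ 0.49456795 -0.18417403  0.135     ] [ 0.49429616 -0.1848032   0.135     ]
ends [ 0.54520922 -0.16625407  0.132     ] [ 0.44352742 -0.19717151  0.132     ] -163.08754346175883 0.10627829316246233
mouth [ 0.49603401 -0.18539804  0.065     ]
head [0.48471522 0.18881555 0.057     ]
sock [0.48525331 0.19207587 0.051     ]
[0.61644554 0.21572811 0.015     ]
[0.58165058 0.09411629 0.015     ]
[0.42597383 0.27334469 0.015     ]
[0.38852767 0.15044474 0.015     ]
-16.83025973445969 -16.260459568981506 [0.50314941 0.18340846 0.015     ]
```

```bash
python3 - <<'E'
from h import *
from scipy.spatial.transform import Rotation as R
s=status.sense();q=s["tcp_rot"];M=R.from_quat([q[1],q[2],q[3],q[0]]).as_matrix();print(M.round(3))
c=viewer.capture("wrist");print("cam",-c["world_to_cam"][:3,:3].T@c["world_to_cam"][:3,3],s["ee_pos"])
E
```

```text
[[ 0.374 -0.     0.927]
 [-0.927  0.     0.374]
 [-0.    -1.    -0.   ]]
cam [ 0.30131594 -0.55230327  0.38451217] [ 0.23398904 -0.57943134  0.2224361 ]
```

Request:
{"api": "carry_out", "payload": {"commands": [[1,-3.4,0,4.9,0,-10,0],[1,-6.7,0,9.7,0,-20,0],[1,-10.1,0,14.6,0,-30,0],[1,-13.5,0,19.5,0,-40,0],[1,-16.8,0,24.3,0,-50,0],[1,-20.2,0,29.2,0,-60,0],[1,-23.6,0,34.1,0,-70,0],[1,-26.9,0,38.9,0,-80,0]]}}

```text
time: 1.4
ee_pos: [0.4949, -0.1828, 0.223]
tcp_rot: [-0.703, 0.703, 0.076, -0.076]
wrist_force: [0.5, -0.6, -0.7]
width: 0.0875
```

```bash
cat >> h.py <<'E'
from scipy.spatial.transform import Rotation as Rot
def pose():
    s=status.sense();q=s["tcp_rot"];return s,Rot.from_quat([q[1],q[2],q[3],q[0]]).as_matrix()
def rep():
    s,M=pose();print("t",s["time"],"j",s["joints"].round(3),"p",s["ee_pos"].round(4),"yawx",round(np.degrees(np.arctan2(M[1,0],M[0,0])),2),"tilt",M[2].round(4),"F",s["wrist_force"].round(2),"T",s["ft_torque"].round(3),"w",round(s["width"],4))
    return s,M
def delta(target,M,p):
    return (M.T@(np.array(target)-p)*100).round(2)
E
python3 -c "
from h import *
rep()"
```

```text
t 1.4 j [ 0.658  0.286 -0.482  1.807  0.149  1.084  0.337] p [ 0.4949 -0.1828  0.223 ] yawx 12.31 tilt [ 6.e-04 -1.e+00 -7.e-04] F [ 0.48 -0.62 -0.71] T [-0.047 -0.132 -0.013] w 0.0875
```

Request:
{"api": "carry_out", "payload": {"commands": [[1,0,0,0,0,-10.5,0],[1,0,0,0,0,-21,0],[1,0,0,0,0,-31.5,0],[1,0,0,0,0,-42,0],[1,0,0,0,0,-52.5,0],[1,0,0,0,0,-63,0],[1,0,0,0,0,-73.5,0],[1,0,0,0,0,-84,0]]}}

```text
time: 2.4
ee_pos: [0.494, -0.1846, 0.2228]
tcp_rot: [0.472, -0.472, -0.527, 0.527]
wrist_force: [0.3, 0.3, -0.1]
width: 0.0879
```

```bash
python3 - <<'E'
from h import *
rep()
c=viewer.capture("wrist");cv2.imwrite("pics/w1.png",c["img"][:,:,::-1])
c=viewer.capture("scene");crop(c,130,60,290,260,3,"pics/s1.png")
E
```

```text
t 2.4 j [ 0.866  0.336 -0.748  1.795  0.253  1.109  1.713] p [ 0.494  -0.1846  0.2228] yawx 96.32 tilt [-3.e-04 -1.e+00 -1.e-04] F [ 0.29  0.29 -0.11] T [ 0.048 -0.109  0.002] w 0.0879
```

View pics/w1.png

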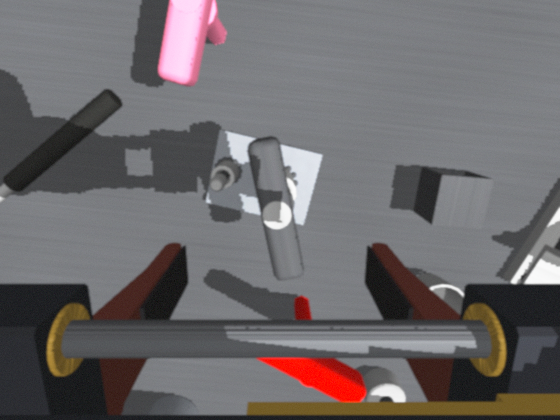

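View pics/s1.png

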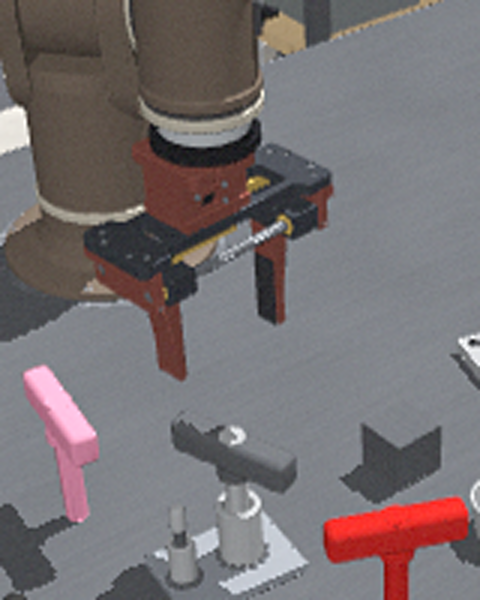

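```bash
python3 - <<'E'
from h import *
c=viewer.capture("wrist");im=c["img"].astype(int)
print(ray(c,277.5,215,.135))
g=cv2.cvtColor(c["img"],cv2.COLOR_RGB2GRAY)
crop(c,230,120,330,290,4,"pics/w2.png")
# side edges by hand in crop later
E
```

```text
[ 0.49450016 -0.18350768  0.135     ]
```

View pics/w2.png

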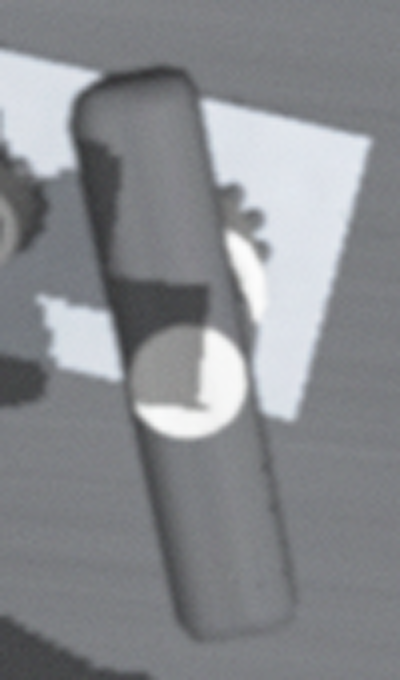

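```bash
python3 - <<'E'
from h import *
c=viewer.capture("wrist")
for a,b in [((280,150),(303,267.5)),((249.5,152.5),(275,272.5))]:
    A=ray(c,*a,.128);B=ray(c,*b,.128);d=B-A;print(np.degrees(np.arctan2(d[1],d[0])))
E
```

```text
17.081935456763677
16.735848130899583
```

Request:
{"api": "carry_out", "payload": {"commands": [[1,0,3.0,0,0,-5.5,0],[1,0,6,0,0,-10.7,0],[1,0.05,9,0,0,-10.7,0],[1,0.05,11,0,0,-10.7,0],[1,0.05,11.9,0,0,-10.7,0],[1,0.05,11.9,0,0,-10.7,0],[-1,0.05,11.9,0,0,-10.7,0],[-1,0.05,11.9,0,0,-10.7,0]], "force": 25}}

```text
time: 3.6
ee_pos: [0.4944, -0.1841, 0.1044]
tcp_rot: [-0.422, 0.423, 0.567, -0.567]
wrist_force: [0.6, -0.2, -0.3]
width: 0.0717
```

```bash
python3 - <<'E'
from h import *
rep()
c=viewer.capture("wrist");cv2.imwrite("pics/w3.png",c["img"][:,:,::-1])
c=viewer.capture("scene");crop(c,130,60,290,260,3,"pics/s3.png")
E
```

```text
t 3.6 j [ 0.819  0.485 -0.716  1.92   0.408  0.884  1.758] p [ 0.4944 -0.1841  0.1044] yawx 106.66 tilt [-1.e-03 -1.e+00 -9.e-04] F [ 0.64 -0.23 -0.28] T [ 0.102 -0.132 -0.001] w 0.0717
```

View pics/w3.png

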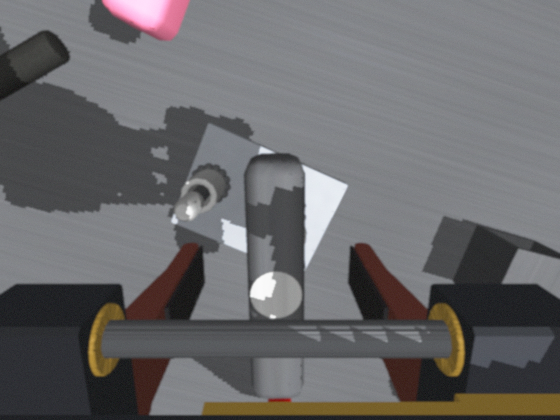

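View pics/s3.png

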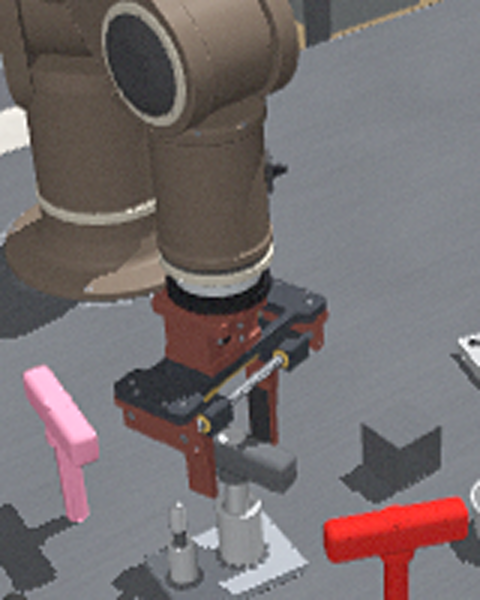

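Request:
{"api": "carry_out", "payload": {"commands": [[-1,0,0,0,0,0,0],[-1,0,0,0,0,0,0],[-1,0,0,0,0,0,0],[-1,0,0,0,0,0,0],[-1,0,0,0,0,0,0],[-1,0,-0.5,0,0,0,0],[-1,0,-1,0,0,0,0],[-1,0,-1.5,0,0,0,0]], "force": 25}}

```text
time: 4.7
ee_pos: [0.4936, -0.1839, 0.1187]
tcp_rot: [0.422, -0.422, -0.567, 0.567]
wrist_force: [0.5, -0.3, -6.9]
width: 0.0272
```

```bash
python3 - <<'E'
from h import *
rep()
c=viewer.capture("scene");crop(c,130,60,290,260,3,"pics/s4.png")
E
```

```text
t 4.7 j [ 0.831  0.467 -0.728  1.908  0.388  0.912  1.775] p [ 0.4936 -0.1839  0.1187] yawx 106.69 tilt [ 4.e-04 -1.e+00  5.e-04] F [ 0.46 -0.31 -6.94] T [ 0.104 -0.164  0.023] w 0.0272
```

View pics/s4.png

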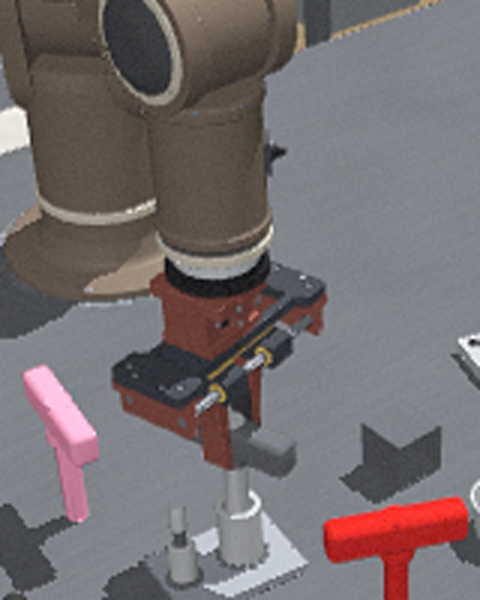

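Request:
{"api": "carry_out", "payload": {"commands": [[-1,0,-2,0,0,0,0],[-1,0,-4,0,0,0,0],[-1,0,-6.5,0,0,0,0],[-1,0,-9,0,0,0,0],[-1,0,-11,0,0,0,0],[-1,0,-12,0,0,0,0],[-1,0,-12,0,0,0,0],[-1,0,-12,0,0,0,0]], "force": 30}}

```text
time: 5.75
ee_pos: [0.4934, -0.1839, 0.2378]
tcp_rot: [0.423, -0.422, -0.567, 0.567]
wrist_force: [-0.4, 0.4, -7.2]
width: 0.027
```

```bash
python3 - <<'E'
from h import *
rep()
c=viewer.capture("wrist");cv2.imwrite("pics/w5.png",c["img"][:,:,::-1])
c=viewer.capture("scene");crop(c,150,30,270,210,4,"pics/s5.png")
c=viewer.capture("top");crop(c,300,170,410,290,5,"pics/t5.png")
E
```

```text
t 5.75 j [ 0.903  0.331 -0.794  1.774  0.257  1.145  1.89 ] p [ 0.4934 -0.1839  0.2378] yawx 106.69 tilt [ 8.0e-04 -1.0e+00  1.1e-03] F [-0.42  0.44 -7.24] T [ 0.068 -0.115  0.038] w 0.027
```

View pics/w5.png

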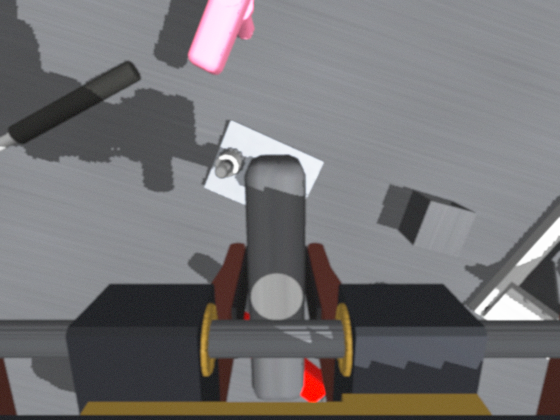

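View pics/s5.png

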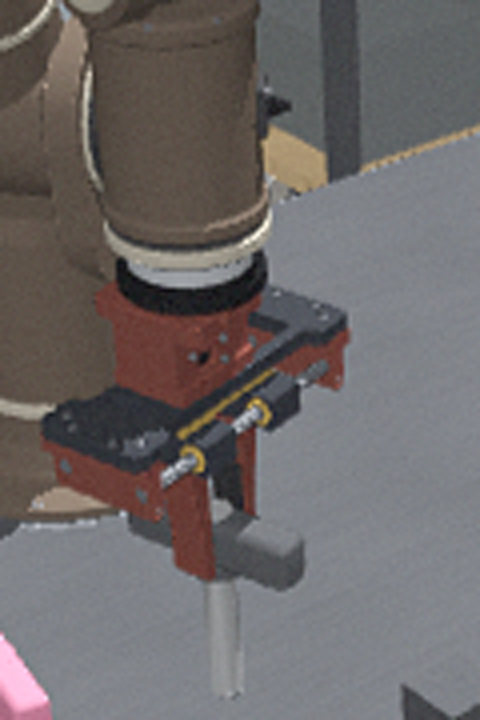

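View pics/t5.png

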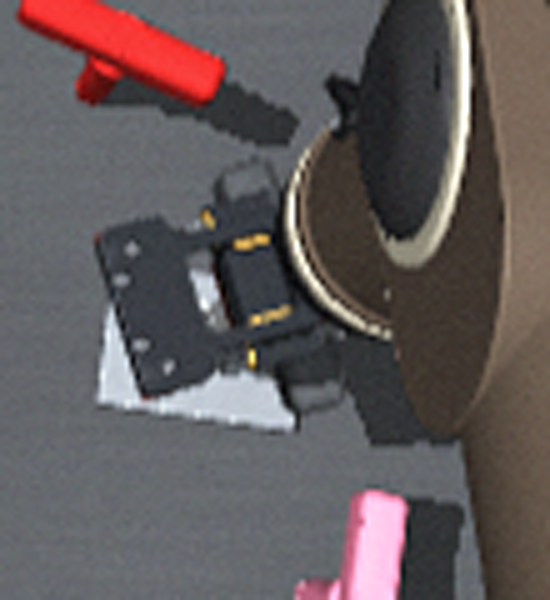

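```bash
python3 - <<'E'
from h import *
s,M=pose();c=viewer.capture("scene")
p=s["ee_pos"]
print(proj(c,p+[0,0,-.0944]),proj(c,p+[0,0,-.0094]))
crop(c,190,165,230,210,12,"pics/s6.png")
E
```

```text
[206.65976419 201.61539717] [204.0821245  171.91857018]
```

View pics/s6.png

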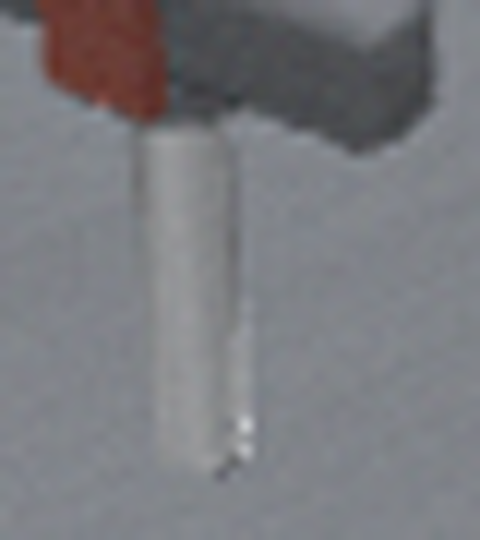

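Request:
{"api": "carry_out", "payload": {"commands": [[-1,3,-0.0,-1.5,0,-4,0],[-1,8,0,-4,0,-9,0],[-1,13.5,0,-6.7,0,-15,0],[-1,19,0,-9.5,0,-21,0],[-1,25,0.5,-12.5,0,-27,0],[-1,30.5,1,-15.2,0,-33,0],[-1,35.5,1.5,-17.7,0,-38,0],[-1,38.9,1.8,-19.4,0,-40,0]]}}

```text
time: 6.95
ee_pos: [0.5675, 0.2478, 0.2198]
tcp_rot: [-0.202, 0.201, 0.678, -0.678]
wrist_force: [1.5, -0.7, -6.5]
width: 0.027
```

```bash
python3 - <<'E'
from h import *
rep()
c=viewer.capture("wrist");cv2.imwrite("pics/w7.png",c["img"][:,:,::-1]);print(proj(c,[.485,.190,.057]))
E
```

```text
t 6.95 j [ 0.148  0.58  -0.953  1.569  0.488  1.249  1.68 ] p [0.5675 0.2478 0.2198] yawx 146.93 tilt [ 1.8e-03 -1.0e+00 -5.0e-04] F [ 1.53 -0.74 -6.45] T [-0.004 -0.094  0.034] w 0.027
[319.51666622  85.7542513 ]
```

View pics/w7.png

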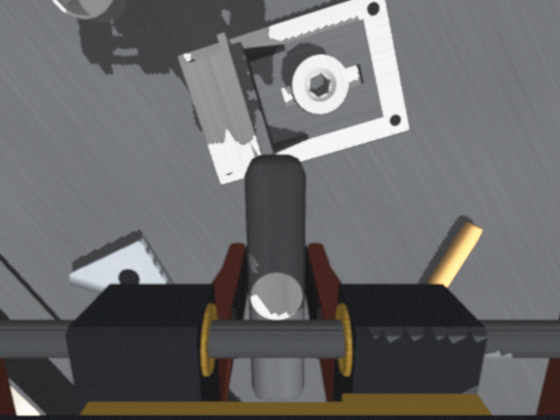

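The bolt head is at wrist (319,84), its hex socket clearly visible and the upright leg to its left. I'll crop for the hex angle.

```bash
python3 - <<'E'
from h import *
c=viewer.capture("wrist");crop(c,280,45,360,125,8,"pics/w8.png")
E
```

```text
(no output)
```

View pics/w8.png

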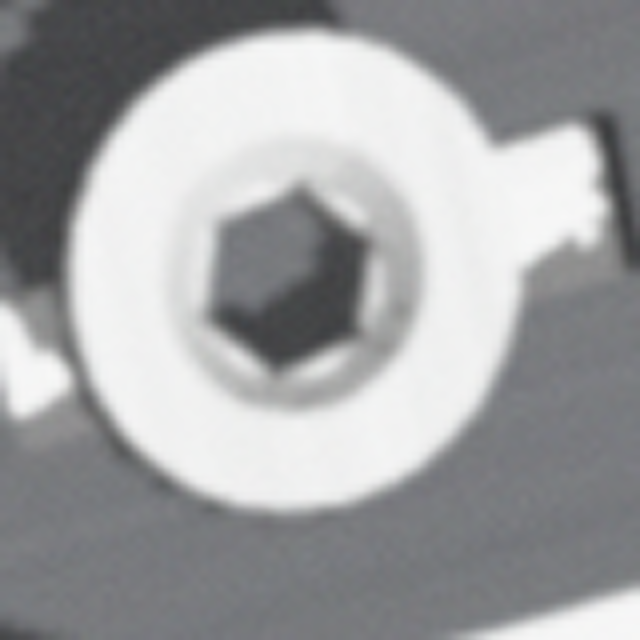

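```bash
python3 - <<'E'
from h import *
c=viewer.capture("wrist")
f=lambda u,v:((u+.5)/8+280-.5,(v+.5)/8+45-.5)
P=np.array([ray(c,*f(*x),.051)[:2] for x in [(302,185),(370,238),(360,330),(278,373),(208,312),(220,222)]])
m=P.mean(0);d=P-m;print(m,np.linalg.norm(d,axis=1))
a=np.degrees(np.arctan2(d[:,1],d[:,0]));print(a, np.mod(a,60)); z=np.angle(np.mean(np.exp(6j*np.radians(a))))/6;print("corner yaw mod60",np.degrees(z)%60)
for s in [(295,270)]:print(ray(c,*f(*s),.057))
g=c["img"][45:125,280:360].max(2)
E=cv2.fitEllipse(max(cv2.findContours((g>205).astype(np.uint8),cv2.RETR_EXTERNAL,cv2.CHAIN_APPROX_NONE)[0],key=len));print(E)
rim=np.array([ray(c,*f(*x),.057)[:2] for x in [(66,270),(524,270),(295,28),(295,513)]]);print(rim,rim[:2].mean(0),rim[2:].mean(0))
E
```

```text
[0.48330623 0.18637175] [0.00946089 0.00951825 0.00960335 0.01001227 0.00955403 0.00958077]
[-129.33962771  171.98752618  112.31163238   51.41285439  -10.71931108
  -68.97981396] [50.66037229 51.98752618 52.31163238 51.41285439 49.28068892 51.02018604]
corner yaw mod60 51.11337497122783
[0.48325849 0.18611651 0.057     ]
((39.969181060791016, 35.76149368286133), (54.75432205200195, 63.97734069824219), 61.30769348144531)
[[0.50387398 0.17277349]
 [0.46263294 0.19946604]
 [0.47086642 0.16564243]
 [0.49624801 0.20757767]] [0.48325346 0.18611977] [0.48355721 0.18661005]
```

```bash
python3 - <<'E'
from h import *
s,M=rep(); print(delta([.484,.187,.17],M,s["ee_pos"]))
E
```

```text
t 7.1 j [ 0.149  0.579 -0.953  1.571  0.487  1.248  1.681] p [0.5671 0.2473 0.2198] yawx 146.93 tilt [ 2.3e-03 -1.0e+00 -2.0e-04] F [-0.17 -0.6  -7.  ] T [ 0.014 -0.08   0.026] w 0.0266
[3.66 4.98 9.59]
```

Request:
{"api": "carry_out", "payload": {"commands": [[-1,0.7,0,2,0,1,0],[-1,1.8,0,4.8,0,3,0],[-1,2.9,0,7.6,0,5,0],[-1,3.66,0,9.59,0,5.8,0],[-1,3.66,1.5,9.59,0,5.8,0],[-1,3.66,3.5,9.59,0,5.8,0],[-1,3.66,4.8,9.59,0,5.8,0],[-1,3.66,5,9.59,0,5.8,0]]}}

```text
time: 8.1
ee_pos: [0.4842, 0.1844, 0.169]
tcp_rot: [0.237, -0.236, -0.666, 0.667]
wrist_force: [0.5, 0.6, -6.0]
width: 0.027
```

```bash
python3 - <<'E'
from h import *
s,M=rep(); print(delta([.484,.187,.17],M,s["ee_pos"]))
c=viewer.capture("wrist");cv2.imwrite("pics/w9.png",c["img"][:,:,::-1])
c=viewer.capture("scene");crop(c,260,80,370,220,5,"pics/s9.png")
c2=viewer.capture("top");crop(c2,150,175,250,285,6,"pics/t9.png")
E
```

```text
t 8.1 j [ 0.296  0.46  -0.974  1.868  0.436  1.047  1.604] p [0.4842 0.1844 0.169 ] yawx 140.92 tilt [ 0.002  -1.      0.0018] F [ 0.45  0.59 -6.  ] T [ 0.165 -0.086 -0.004] w 0.027
[ 0.18 -0.1  -0.19]
```

View pics/s9.png

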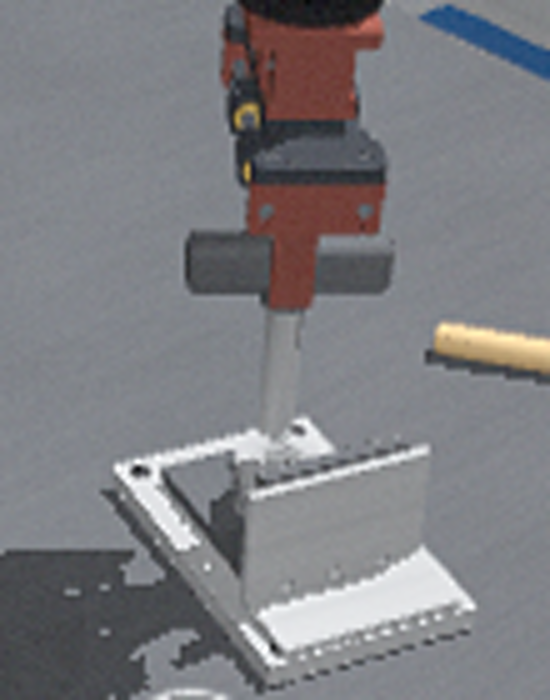

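View pics/w9.png

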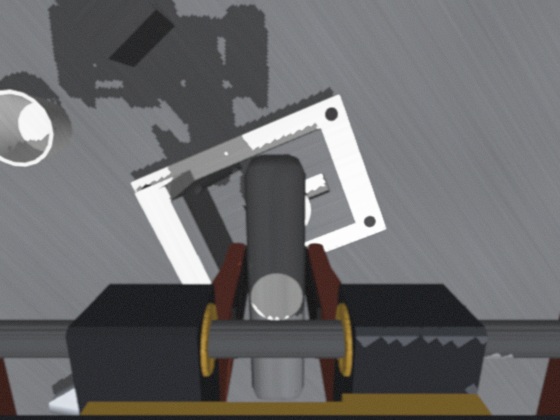

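View pics/t9.png

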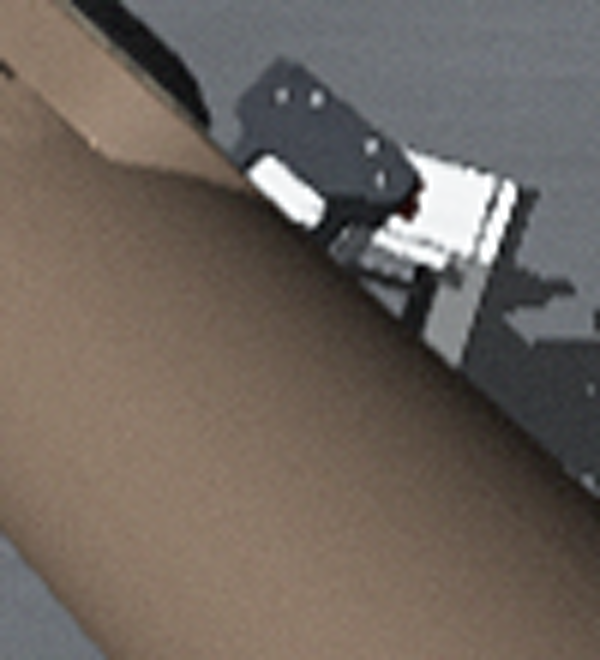

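```bash
python3 - <<'E'
from h import *
s,M=rep(); print(delta([.4838,.1868,.154],M,s["ee_pos"]))
c=viewer.capture("scene");p=s["ee_pos"]
f=lambda q:((q-[260,80]+.5)*5-.5).round(0)
print(f(proj(c,p+[0,0,-.0944])),f(proj(c,p+[0,0,-.0194])), f(proj(c,[.4838,.1868,.057])))
E
```

```text
t 8.25 j [ 0.297  0.458 -0.975  1.867  0.436  1.048  1.604] p [0.4849 0.1849 0.1707] yawx 140.92 tilt [ 5.e-04 -1.e+00 -3.e-04] F [ 0.12  0.46 -6.84] T [ 0.143 -0.076 -0.023] w 0.0266
[ 0.21  1.67 -0.08]
[276. 430.] [285. 316.] [275. 456.]
```

Request:
{"api": "carry_out", "payload": {"commands": [[-1,0.1,0.5,-0.04,0,0,0],[-1,0.21,1,-0.08,0,0,0],[-1,0.21,1.4,-0.08,0,0,0],[-1,0.21,1.65,-0.08,0,0,0],[-1,0.21,1.8,-0.08,0,0,0],[-1,0.21,1.95,-0.08,0,0,0],[-1,0.21,2.1,-0.08,0,0,0],[-1,0.21,2.2,-0.08,0,0,0]]}}

```text
time: 9.3
ee_pos: [0.4837, 0.1863, 0.1486]
tcp_rot: [-0.237, 0.237, 0.666, -0.666]
wrist_force: [-1.0, -0.2, -7.0]
width: 0.0269
```

```bash
python3 - <<'E'
from h import *
s,M=rep(); print(delta([.4838,.1868,.1454],M,s["ee_pos"]))
E
```

```text
t 9.3 j [ 0.275  0.483 -0.955  1.892  0.465  1.007  1.574] p [0.4837 0.1863 0.1486] yawx 140.89 tilt [-0. -1. -0.] F [-1.05 -0.19 -7.03] T [ 0.154 -0.097 -0.013] w 0.0269
[ 0.02  0.32 -0.05]
```

Request:
{"api": "carry_out", "payload": {"commands": [[-1,0,0.1,0,0,0,0],[-1,0,0.2,0,0,0,0],[-1,0,0.3,0,0,0,0],[-1,0,0.36,0,0,0,0],[-1,0,0.42,0,0,0,0],[-1,0,0.48,0,0,0,0],[-1,0,0.54,0,0,0,0],[-1,0,0.6,0,0,0,0]]}}

```text
time: 10.3
ee_pos: [0.4833, 0.1862, 0.1423]
tcp_rot: [0.237, -0.236, -0.666, 0.666]
wrist_force: [-1.3, 1.2, -5.4]
width: 0.0268
```

```bash
python3 - <<'E'
from h import *
s,M=rep(); print(delta([.4838,.1868,.1454],M,s["ee_pos"]))
E
```

```text
t 10.3 j [ 0.269  0.491 -0.95   1.898  0.474  0.997  1.567] p [0.4833 0.1862 0.1423] yawx 140.9 tilt [ 4.e-04 -1.e+00  6.e-04] F [-1.34  1.23 -5.4 ] T [0.466 0.3   0.026] w 0.0268
[-0.   -0.31 -0.08]
```

Request:
{"api": "carry_out", "payload": {"commands": [[-1,0,0.15,0,0,0,0],[-1,0,0.3,0,0,0,0],[-1,0,0.42,0,0,0,0],[-1,0,0.54,0,0,0,0],[-1,0,0.66,0,0,0,0],[-1,0,0.76,0,0,0,0],[-1,0,0.84,0,0,0,0],[-1,0,0.9,0,0,0,0]]}}

```text
time: 11.3
ee_pos: [0.4836, 0.1863, 0.1336]
tcp_rot: [-0.237, 0.237, 0.666, -0.666]
wrist_force: [-1.5, 1.9, -5.3]
width: 0.0269
```

```bash
python3 - <<'E'
from h import *
s,M=rep()
E
```

```text
t 11.3 j [ 0.261  0.502 -0.941  1.907  0.487  0.981  1.557] p [0.4836 0.1863 0.1336] yawx 140.89 tilt [ 1.e-04 -1.e+00  0.e+00] F [-1.46  1.86 -5.32] T [0.691 0.517 0.055] w 0.0269
```

Request:
{"api": "carry_out", "payload": {"commands": [[-1,0.03,0.1,-0.01,0,0,0],[-1,0.05,0.15,-0.02,0,0,0],[-1,0.05,0.2,-0.02,0,0,0],[-1,0.05,0.24,-0.02,0,0,0],[-1,0.05,0.27,-0.02,0,0,0],[-1,0.05,0.3,-0.02,0,0,0],[-1,0.05,0.33,-0.02,0,0,0],[-1,0.05,0.35,-0.02,0,0,0]]}}

```text
time: 12.3
ee_pos: [0.4834, 0.1867, 0.1301]
tcp_rot: [0.237, -0.237, -0.666, 0.666]
wrist_force: [-1.6, 1.4, -6.0]
width: 0.0271
```

```bash
python3 - <<'E'
from h import *
s,M=rep()
E
```

```text
t 12.3 j [ 0.257  0.506 -0.937  1.91   0.492  0.974  1.551] p [0.4834 0.1867 0.1301] yawx 140.89 tilt [-0.e+00 -1.e+00  1.e-04] F [-1.61  1.38 -6.04] T [0.488 0.319 0.014] w 0.0271
```

Request:
{"api": "carry_out", "payload": {"commands": [[-1,0.02,0.05,0,0,0,0],[-1,0.03,0.1,0,0,2,0],[-1,0.03,0.1,0,0,5,0],[-1,0.03,0.1,0,0,10,0],[-1,0.03,0.1,0,0,16,0],[-1,0.03,0.1,0,0,23,0],[-1,0.03,0.1,0,0,30,0],[-1,0.03,0.1,0,0,35,0]], "force": 15}}

```text
time: 13.3
ee_pos: [0.4837, 0.1876, 0.1298]
tcp_rot: [-0.427, 0.428, 0.564, -0.563]
wrist_force: [-1.3, 0.8, -1.0]
width: 0.0272
```

```bash
python3 - <<'E'
from h import *
s,M=rep()
c=viewer.capture("wrist");cv2.imwrite("pics/w12.png",c["img"][:,:,::-1])
E
```

```text
t 13.3 j [ 0.156  0.454 -0.791  1.916  0.399  0.933  1.017] p [0.4837 0.1876 0.1298] yawx 105.65 tilt [ 2.0e-04 -1.0e+00 -1.7e-03] F [-1.31  0.76 -0.95] T [0.337 0.094 0.158] w 0.0272
```

View pics/w12.png

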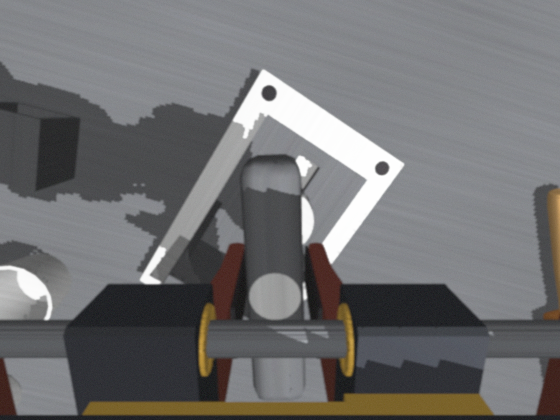

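Request:
{"api": "carry_out", "payload": {"commands": [[-1,0,0,0,0,6,0],[-1,0,0,0,0,14,0],[-1,0,0,0,0,22,0],[-1,0,0,0,0,30,0],[-1,0,0,0,0,38,0],[-1,0,0,0,0,46,0],[-1,0,0,0,0,54,0],[-1,0,0,0,0,60,0]]}}

```text
time: 14.35
ee_pos: [0.4836, 0.1877, 0.1298]
tcp_rot: [0.652, -0.651, -0.275, 0.274]
wrist_force: [-1.1, 2.0, 0.3]
width: 0.0275
```

```bash
python3 - <<'E'
from h import *
s,M=rep()
c=viewer.capture("wrist");cv2.imwrite("pics/w13.png",c["img"][:,:,::-1])
E
```

```text
t 14.35 j [-0.022  0.394 -0.552  1.927  0.262  0.89   0.093] p [0.4836 0.1877 0.1298] yawx 45.74 tilt [ 1.6e-03 -1.0e+00 -6.0e-04] F [-1.13  2.03  0.35] T [ 0.385 -0.007  0.174] w 0.0275
```

View pics/w13.png

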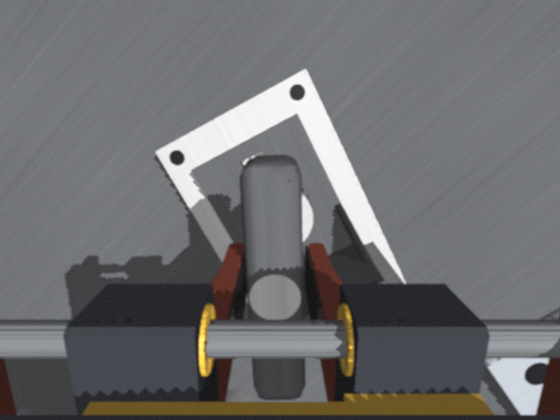

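Request:
{"api": "carry_out", "payload": {"commands": [[-1,0.01,-0.02,0.02,0,5,0],[-1,0.02,-0.03,0.03,0,10,0],[-1,0.02,-0.03,0.03,0,15,0],[-1,0.02,-0.03,0.03,0,20,0],[-1,0.02,-0.03,0.03,0,26,0],[-1,0.02,-0.03,0.03,0,32,0],[-1,0.02,-0.03,0.03,0,37,0],[-1,0.02,-0.03,0.03,0,40,0]]}}

```text
time: 15.4
ee_pos: [0.4833, 0.1879, 0.1298]
tcp_rot: [0.706, -0.706, -0.037, 0.036]
wrist_force: [-1.8, 1.9, 0.5]
width: 0.0276
```

```bash
python3 - <<'E'
from h import *
s,M=rep()
E
```

```text
t 15.4 j [-0.14   0.368 -0.401  1.934  0.184  0.874 -0.532] p [0.4833 0.1879 0.1298] yawx 5.93 tilt [ 8.e-04 -1.e+00  4.e-04] F [-1.76  1.88  0.48] T [0.335 0.138 0.153] w 0.0276
```

Request:
{"api": "carry_out", "payload": {"commands": [[-1,0,-0.02,0,0,1.5,0],[-1,0,-0.03,0,0,3,0],[-1,0,-0.03,0,0,4.5,0],[-1,0,-0.03,0,0,6,0],[-1,0,-0.03,0,0,7.5,0],[-1,0,-0.03,0,0,9,0],[-1,0,-0.03,0,0,10.5,0],[-1,0,-0.03,0,0,12,0]], "force": 12}}

```text
time: 16.4
ee_pos: [0.4831, 0.1874, 0.1298]
tcp_rot: [0.706, -0.706, 0.038, -0.038]
wrist_force: [-1.5, 1.8, 0.4]
width: 0.028
```

```bash
python3 - <<'E'
from h import *
s,M=rep()
E
```

```text
t 16.4 j [-0.176  0.362 -0.356  1.937  0.162  0.87  -0.724] p [0.4831 0.1874 0.1298] yawx -6.2 tilt [ 1.e-04 -1.e+00  1.e-04] F [-1.51  1.79  0.36] T [0.382 0.1   0.119] w 0.028
```

Request:
{"api": "carry_out", "payload": {"commands": [[-1,0,0,0,0,1.5,0],[-1,0,0,0,0,3,0],[-1,0,0,0,0,4.5,0],[-1,0,0,0,0,6,0],[-1,0,0,0,0,7.5,0],[-1,0,0,0,0,9,0],[-1,0,0,0,0,10.5,0],[-1,0,0,0,0,12,0]]}}

```text
time: 17.4
ee_pos: [0.4831, 0.1873, 0.1298]
tcp_rot: [0.698, -0.698, 0.112, -0.112]
wrist_force: [-2.3, 2.3, 1.1]
width: 0.0278
```

```bash
python3 - <<'E'
from h import *
s,M=rep()
c=viewer.capture("wrist");cv2.imwrite("pics/w16.png",c["img"][:,:,::-1])
E
```

```text
t 17.4 j [-0.211  0.357 -0.312  1.939  0.141  0.866 -0.914] p [0.4831 0.1873 0.1298] yawx -18.21 tilt [ 1.e-04 -1.e+00  1.e-04] F [-2.29  2.27  1.05] T [0.496 0.166 0.223] w 0.0278
```

View pics/w16.png

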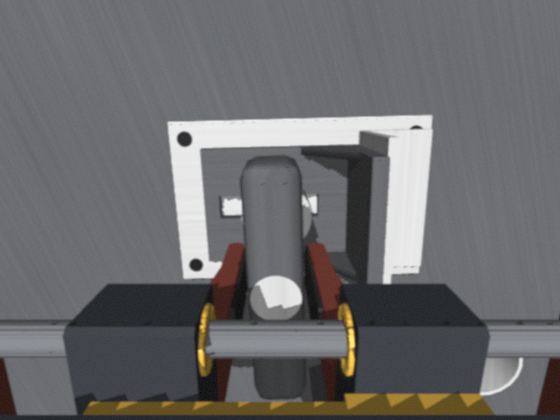

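Request:
{"api": "carry_out", "payload": {"commands": [[-1,-0.03,-0.03,0.02,0,0,0],[-1,-0.05,-0.05,0.03,0,0,0],[-1,-0.05,-0.05,0.03,0,1,0],[-1,-0.05,-0.05,0.03,0,2,0],[-1,-0.05,-0.05,0.03,0,3,0],[-1,-0.05,-0.05,0.03,0,4,0],[-1,-0.05,-0.05,0.03,0,5,0],[-1,-0.05,-0.05,0.03,0,6,0]]}}

```text
time: 18.45
ee_pos: [0.4826, 0.1876, 0.1301]
tcp_rot: [-0.691, 0.692, -0.148, 0.148]
wrist_force: [0.0, 1.1, -4.3]
width: 0.0279
```

```bash
python3 - <<'E'
from h import *
s,M=rep()
viewer.capture("wrist");rep()
E
```

```text
t 18.45 j [-0.229  0.354 -0.29   1.94   0.131  0.866 -1.009] p [0.4826 0.1876 0.1301] yawx -24.18 tilt [-1.e-04 -1.e+00 -3.e-04] F [ 0.02  1.11 -4.33] T [ 0.079 -0.182  0.215] w 0.0279
t 18.5 j [-0.229  0.354 -0.29   1.94   0.131  0.866 -1.01 ] p [0.4826 0.1875 0.1301] yawx -24.23 tilt [-1.e-04 -1.e+00 -4.e-04] F [ 0.72  0.26 -4.88] T [ 0.042 -0.144  0.199] w 0.0274
```

```bash
python3 - <<'E'
from h import *
rep();c=viewer.capture("wrist");cv2.imwrite("pics/w17.png",c["img"][:,:,::-1]);rep()
ims=[cv2.imread(f"pics/w{n}.png")[150:300,230:320] for n in (5,12,13,16,17)]
cv2.imwrite("pics/cmp17.png",cv2.resize(np.hstack(ims),None,fx=1.7,fy=3))
E
```

```text
t 18.5 j [-0.229  0.354 -0.29   1.94   0.131  0.866 -1.01 ] p [0.4826 0.1875 0.1301] yawx -24.23 tilt [-1.e-04 -1.e+00 -4.e-04] F [ 0.72  0.26 -4.88] T [ 0.042 -0.144  0.199] w 0.0274
t 18.55 j [-0.229  0.354 -0.29   1.94   0.131  0.866 -1.009] p [0.4826 0.1875 0.1301] yawx -24.15 tilt [-1.e-04 -1.e+00 -4.e-04] F [ 1.59  0.47 -4.92] T [ 0.06  -0.223  0.174] w 0.0275
```

View pics/cmp17.png

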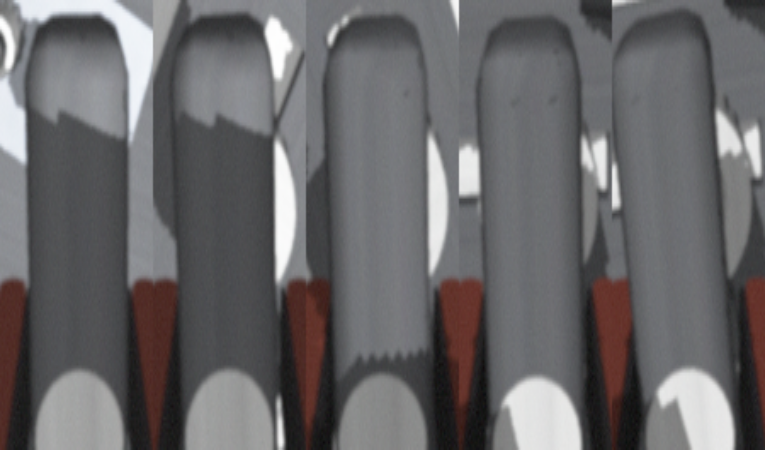

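Request:
{"api": "carry_out", "payload": {"commands": [[-1,0,0,0,0,0,0],[-1,0,0,0,0,0.5,0],[-1,0,0,0,0,1,0],[-1,0,0,0,0,1.5,0],[-1,0,0,0,0,2,0],[-1,0,0,0,0,2.5,0],[-1,0,0,0,0,3,0],[-1,0,0,0,0,3,0]], "force": 14}}

```text
time: 19.55
ee_pos: [0.4827, 0.1876, 0.1302]
tcp_rot: [-0.687, 0.687, -0.166, 0.166]
wrist_force: [1.3, -0.2, -5.0]
width: 0.0274
```

```bash
python3 - <<'E'
from h import *
rep();c=viewer.capture("wrist");cv2.imwrite("pics/w18.png",c["img"][:,:,::-1]);rep()
ims=[cv2.imread(f"pics/w{n}.png")[150:300,230:320] for n in (13,16,17,18)]
cv2.imwrite("pics/cmp18.png",cv2.resize(np.hstack(ims),None,fx=2,fy=3))
E
```

```text
t 19.55 j [-0.238  0.353 -0.28   1.941  0.126  0.865 -1.056] p [0.4827 0.1876 0.1302] yawx -27.12 tilt [ 1.e-04 -1.e+00 -1.e-04] F [ 1.31 -0.2  -5.03] T [-0.035 -0.196  0.275] w 0.0274
t 19.6 j [-0.238  0.353 -0.28   1.941  0.126  0.865 -1.056] p [0.4827 0.1876 0.1302] yawx -27.11 tilt [ 1.e-04 -1.e+00 -1.e-04] F [ 0.91  0.32 -6.79] T [-0.015 -0.281  0.23 ] w 0.0276
```

View pics/cmp18.png

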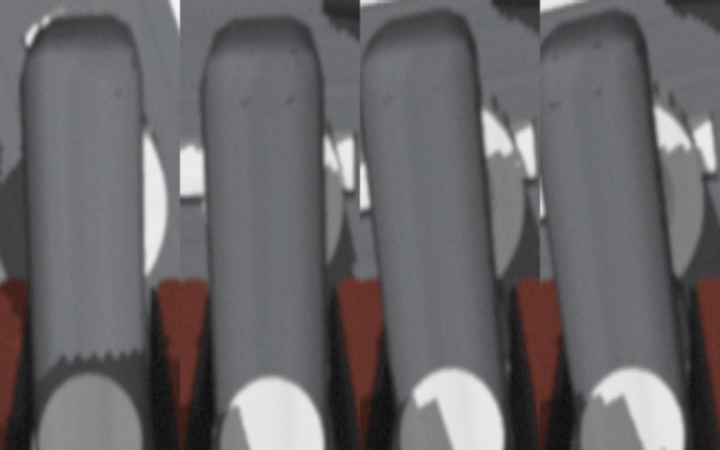

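```bash
python3 - <<'E'
from h import *
s,M=rep();c=viewer.capture("wrist")
for a,b in [((234,200),(251.5,280)),((283.5,183.3),(302,283.3))]:
    A=ray(c,*a,.155);B=ray(c,*b,.155);d=A-B;print(np.degrees(np.arctan2(d[1],d[0])))
print(np.degrees(np.arctan2(M[1,2],M[0,2])))
E
```

```text
t 19.6 j [-0.238  0.353 -0.28   1.941  0.126  0.865 -1.056] p [0.4827 0.1876 0.1302] yawx -27.11 tilt [ 1.e-04 -1.e+00 -1.e-04] F [ 0.91  0.32 -6.79] T [-0.015 -0.281  0.23 ] w 0.0276
73.11922449882663
73.47390285820187
62.88565296841719
```

Request:
{"api": "carry_out", "payload": {"commands": [[-1,0,0,0,0,0,0],[-1,0,0,0,0,-3,0],[-1,0,0,0,0,-6,0],[-1,0,0,0,0,-9,0],[-1,0,0,0,0,-11,0],[-1,0,0,0,0,-11.5,0],[-1,0,0,0,0,-11.5,0],[-1,0,0,0,0,-11.5,0]], "force": 3}}

```text
time: 20.65
ee_pos: [0.4829, 0.1878, 0.1304]
tcp_rot: [0.701, -0.7, 0.096, -0.096]
wrist_force: [0.1, 0.2, -1.1]
width: 0.0284
```

```bash
python3 - <<'E'
from h import *
rep();c=viewer.capture("wrist");cv2.imwrite("pics/w20.png",c["img"][:,:,::-1]);rep()
E
```

```text
t 20.65 j [-0.204  0.357 -0.322  1.938  0.145  0.868 -0.874] p [0.4829 0.1878 0.1304] yawx -15.64 tilt [ 4.e-04 -1.e+00  3.e-04] F [ 0.05  0.21 -1.07] T [ 0.022 -0.142 -0.024] w 0.0284
t 20.7 j [-0.204  0.357 -0.321  1.938  0.145  0.868 -0.874] p [0.4829 0.1878 0.1304] yawx -15.63 tilt [ 4.e-04 -1.e+00  2.e-04] F [ 0.72 -0.07 -0.07] T [-0.03  -0.144 -0.015] w 0.0283
```

View pics/w20.png

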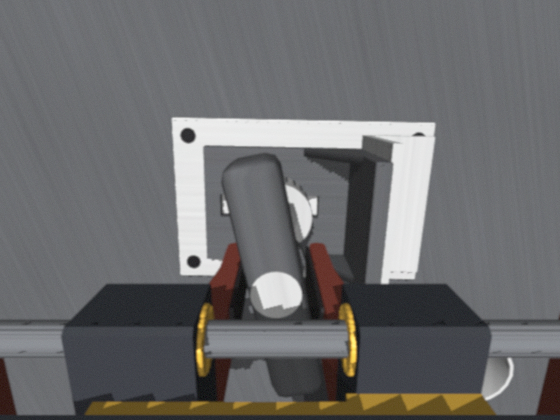

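Request:
{"api": "carry_out", "payload": {"commands": [[-1,0,0,0,0,0,0],[-1,0,0,0,0,0,0],[-1,0,0,0,0,0,0],[-1,0,0,0,0,0,0],[-1,0,-0.2,0,0,0,0],[-1,0,-0.4,0,0,0,0],[-1,0,-0.6,0,0,0,0],[-1,0,-0.8,0,0,0,0]], "force": 22}}

```text
time: 21.7
ee_pos: [0.4825, 0.1875, 0.1381]
tcp_rot: [-0.7, 0.701, -0.096, 0.096]
wrist_force: [1.8, -0.4, -7.2]
width: 0.0276
```

```bash
python3 - <<'E'
from h import *
rep();c=viewer.capture("wrist");cv2.imwrite("pics/w21.png",c["img"][:,:,::-1]);rep()
E
```

```text
t 21.7 j [-0.201  0.347 -0.324  1.931  0.14   0.886 -0.868] p [0.4825 0.1875 0.1381] yawx -15.62 tilt [-5.e-04 -1.e+00 -5.e-04] F [ 1.82 -0.41 -7.19] T [-0.19  -0.563 -0.024] w 0.0276
t 21.75 j [-0.201  0.346 -0.324  1.931  0.14   0.886 -0.868] p [0.4826 0.1877 0.1384] yawx -15.61 tilt [-2.e-04 -1.e+00 -2.e-04] F [ 0.73 -1.39 -7.1 ] T [-0.245 -0.455 -0.006] w 0.0277
```

View pics/w21.png

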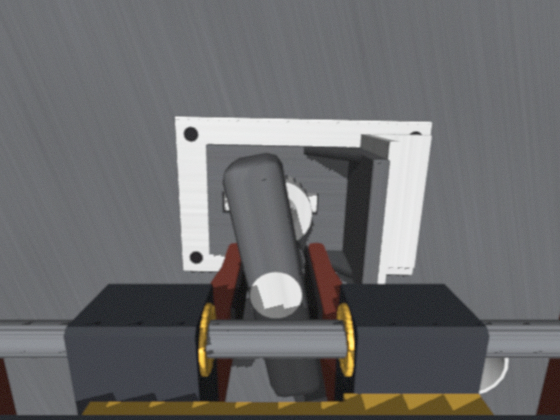

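Request:
{"api": "carry_out", "payload": {"commands": [[-1,0,-0.4,0,0,0,0],[-1,0,-0.9,0,0,0,0],[-1,0,-1.6,0,0,0,0],[-1,0,-2.6,0,0,0,0],[-1,0,-4,0,0,0,0],[-1,0,-5.6,0,0,0,0],[-1,0,-7.2,0,0,0,0],[-1,0,-8.2,0,0,0,0]], "force": 25}}

```text
time: 22.75
ee_pos: [0.4831, 0.1879, 0.2218]
tcp_rot: [0.701, -0.7, 0.096, -0.097]
wrist_force: [0.9, 0.0, -6.4]
width: 0.0274
```

```bash
python3 - <<'E'
from h import *
s,M=rep()
# place TCP so bolt lies at +z 9cm, +x 4cm
b=np.array([.483,.187,s["ee_pos"][2]]);print(delta(b-.09*M[:,2]-.04*M[:,0],M,s["ee_pos"]))
c=viewer.capture("scene");crop(c,240,60,380,220,4,"pics/s22.png")
E
```

```text
t 22.75 j [-0.183  0.252 -0.336  1.837  0.094  1.066 -0.827] p [0.4831 0.1879 0.2218] yawx -15.61 tilt [ 1.3e-03 -1.0e+00  9.0e-04] F [ 0.87  0.04 -6.39] T [-0.046 -0.077 -0.016] w 0.0274
[-3.98 -0.   -9.09]
```

View pics/s22.png

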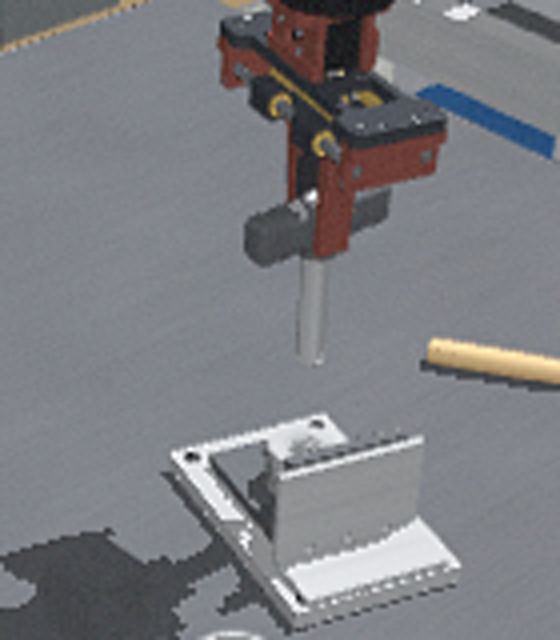

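Request:
{"api": "carry_out", "payload": {"commands": [[-1,-0.6,0,-1.4,0,0,0],[-1,-1.6,0,-3.6,0,0,0],[-1,-2.7,0,-6,0,0,0],[-1,-3.6,0,-8,0,0,0],[-1,-4,0,-9.1,0,0,0],[-1,-4,0,-9.1,0,0,0],[-1,-4,0,-9.1,0,0,0],[-1,-4,0,-9.1,0,0,0]]}}

```text
time: 23.8
ee_pos: [0.4201, 0.1115, 0.2202]
tcp_rot: [0.701, -0.7, 0.096, -0.096]
wrist_force: [0.1, 0.2, -6.7]
width: 0.0273
```

```bash
python3 - <<'E'
from h import *
rep();c=viewer.capture("wrist");cv2.imwrite("pics/w23.png",c["img"][:,:,::-1]);print(proj(c,[.4835,.187,.057]))
crop(c,280,45,360,125,8,"pics/w23c.png")
E
```

```text
t 23.8 j [-0.077  0.105 -0.315  2.017  0.038  1.025 -0.681] p [0.4201 0.1115 0.2202] yawx -15.56 tilt [-1.e-04 -1.e+00  3.e-04] F [ 0.13  0.24 -6.69] T [-0.066 -0.056 -0.005] w 0.0273
[322.91851241  90.68397326]
```

View pics/w23.png

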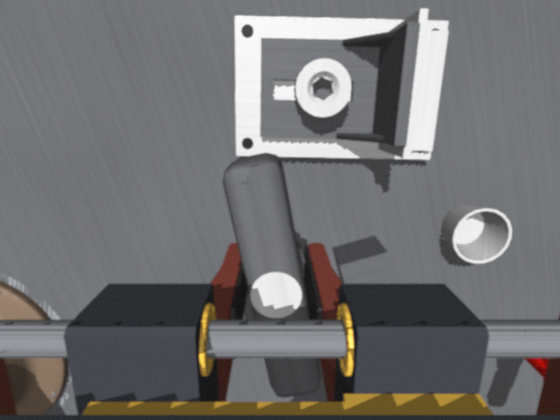

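View pics/w23c.png

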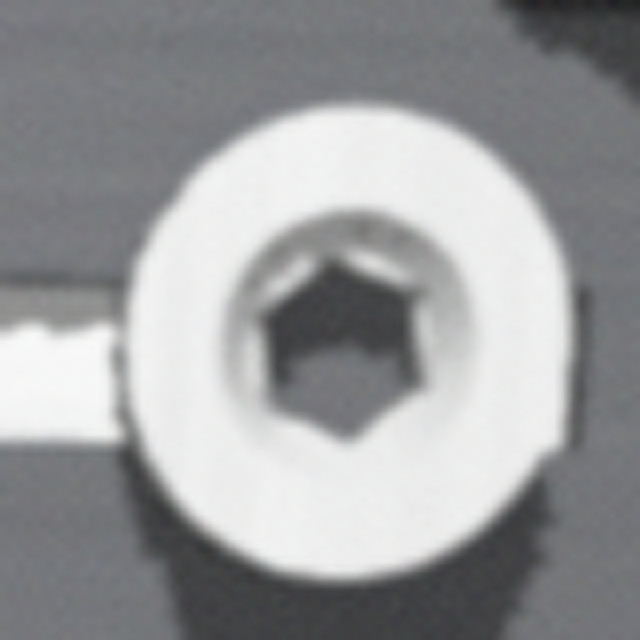

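```bash
python3 - <<'E'
from h import *
c=viewer.capture("wrist")
f=lambda u,v:((u+.5)/8+280-.5,(v+.5)/8+45-.5)
P=np.array([ray(c,*f(*x),.051)[:2] for x in [(330,260),(412,295),(424,385),(347,440),(268,400),(264,318)]])
m=P.mean(0);d=P-m;print(m,np.linalg.norm(d,axis=1))
a=np.degrees(np.arctan2(d[:,1],d[:,0]));print(np.mod(a,60)); z=np.angle(np.mean(np.exp(6j*np.radians(a))))/6;print("corner yaw mod60",np.degrees(z)%60)
s,M=rep()
# key tilt/pose: scene
v=viewer.capture("scene");crop(v,210,60,330,220,4,"pics/s24.png");p=s["ee_pos"]
g=lambda q:((q-[210,60]+.5)*4-.5).round(0)
print(g(proj(v,p+[0,0,-.0944])),g(proj(v,p+[0,0,-.0194])))
# grip edges
A=ray(c,228,190,.245);B=ray(c,243,265,.245);dd=A-B;print("key yaw",np.degrees(np.arctan2(dd[1],dd[0])),"toolz",np.degrees(np.arctan2(M[1,2],M[0,2])))
E
```

```text
[0.48402462 0.18910814] [0.00944988 0.00951579 0.01001022 0.0095287  0.00946223 0.00917913]
[23.5493945  21.34515032 22.91736799 20.48749692 18.0553914  23.09071534]
corner yaw mod60 21.583878335433482
t 23.9 j [-0.077  0.105 -0.314  2.017  0.038  1.025 -0.681] p [0.4199 0.1113 0.2201] yawx -15.57 tilt [-3.e-04 -1.e+00  1.e-04] F [-0.84 -0.56 -5.31] T [-0.07  -0.073 -0.034] w 0.0274
[282. 362.] [284. 266.]
key yaw 83.48633978371586 toolz 74.43070837267605
```

View pics/s24.png

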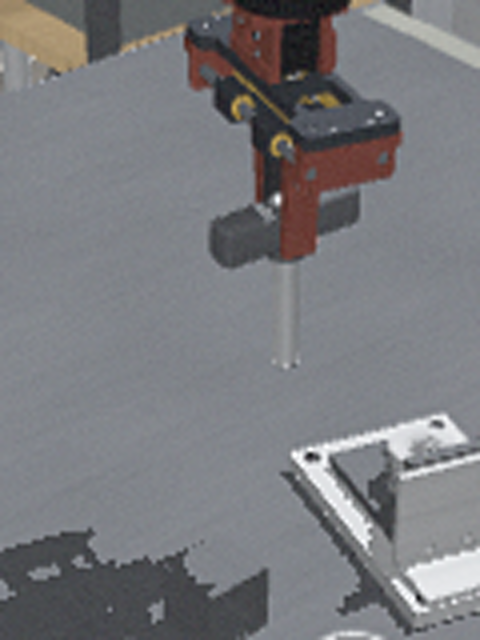

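```bash
python3 - <<'E'
from h import *
def hexphase(im,c0,c):
    g=cv2.cvtColor(im,cv2.COLOR_BGR2GRAY)
    for th in (150,165,180):
        m=(g<th).astype(np.uint8)
        n,l=cv2.connectedComponents(m);lab=l[c0[1],c0[0]]
        cnt=max(cv2.findContours((l==lab).astype(np.uint8),cv2.RETR_EXTERNAL,cv2.CHAIN_APPROX_NONE)[0],key=cv2.contourArea)
        W=np.array([ray(c,(u+.5)/8+279.5,(v+.5)/8+44.5,.051)[:2] for u,v in cnt[:,0]])
        mom=W.mean(0);d=W-mom;t=np.arctan2(d[:,1],d[:,0]);r=np.hypot(*d.T)
        A=np.c_[np.ones_like(t),np.cos(t),np.sin(t),np.cos(2*t),np.sin(2*t),np.cos(6*t),np.sin(6*t)]
        k=np.linalg.lstsq(A,r,rcond=None)[0]
        print(th,len(cnt),mom.round(4),"corner",(np.degrees(np.arctan2(k[6],k[5]))/6)%60,"amp",np.hypot(k[5],k[6])/k[0])
c=viewer.capture("wrist")
hexphase(cv2.imread("pics/w23c.png"),(340,330),c)
# earlier view: same camera mount; rebuild extrinsics from the old pose via yaw/translation
from scipy.spatial.transform import Rotation as R
s,M=pose();T=c["world_to_cam"].copy();Tw=np.eye(4);Tw[:3,:3]=M;Tw[:3,3]=s["ee_pos"]
q=[-.202,.201,.678,-.678];q=np.array(q)/np.linalg.norm(q)
M2=R.from_quat([q[1],q[2],q[3],q[0]]).as_matrix();T2=np.eye(4);T2[:3,:3]=M2;T2[:3,3]=[.5671,.2473,.2198]
c2=dict(c);c2["world_to_cam"]=T@Tw@np.linalg.inv(T2)
hexphase(cv2.imread("pics/w8.png"),(270,260),c2)
E
```

```text
150 880 [0.4848 0.1937] corner 25.881876231198202 amp 0.022249328961386095
165 638 [0.4848 0.1919] corner 20.058443773754547 amp 0.03326834479625564
180 710 [0.4848 0.1918] corner 13.567261725198337 amp 0.017926862101418067
150 505 [0.4831 0.1838] corner 50.75457700855197 amp 0.07986341410496914
165 679 [0.4818 0.1861] corner 32.31892806931981 amp 0.005853630727470201
180 657 [0.483 0.186] corner 44.97506384513105 amp 0.0331726707849199
```

```bash
python3 - <<'E'
from h import *
c=viewer.capture("wrist");crop(c,308,70,338,104,18,"pics/w25.png")
E
```

```text
(no output)
```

View pics/w25.png

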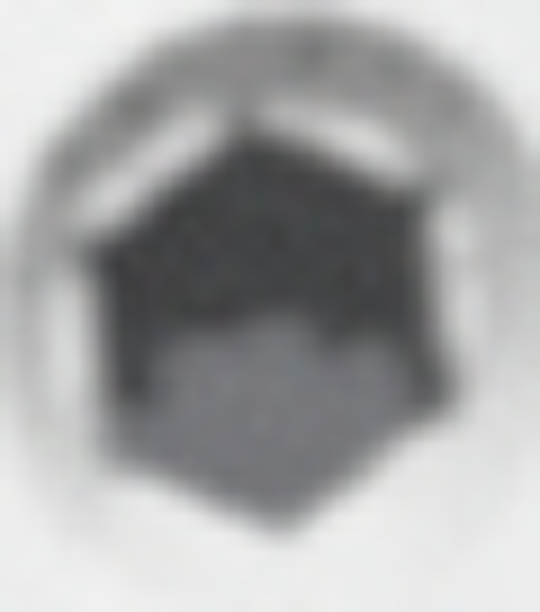

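```bash
python3 - <<'E'
from h import *
c=viewer.capture("wrist")
f=lambda u,v:((u+.5)/18+308-.5,(v+.5)/18+70-.5)
P=np.array([ray(c,*f(*x),.051)[:2] for x in [(248,118),(425,190),(452,400),(283,532),(105,455),(85,245)]])
d=P[:3]-P[3:];print(np.mod(np.degrees(np.arctan2(d[:,1],d[:,0])),60),np.linalg.norm(d,axis=1),P.mean(0))
e=P-np.roll(P,-1,0);print(np.mod(np.degrees(np.arctan2(e[:,1],e[:,0])),60))
E
```

```text
[21.42043499 23.2691177  22.82567038] [0.01934768 0.01956977 0.01956877] [0.48412912 0.18928384]
[23.68502746 24.43204708 21.84771283 22.20119556 21.65340372 21.28866777]
```

```bash
python3 - <<'E'
from h import *
c=viewer.capture("wrist");s,M=pose();T=c["world_to_cam"].copy()
Tw=np.eye(4);Tw[:3,:3]=M;Tw[:3,3]=s["ee_pos"];ct=dict(c);ct["world_to_cam"]=T@Tw   # tool frame -> cam
K=c["camera_matrix"];R=ct["world_to_cam"][:3,:3];t=ct["world_to_cam"][:3,3];o=-R.T@t
def pt(u,v,y):  # tool plane y=const
    d=R.T@np.linalg.solve(K,[u,v,1.]);return o+d*(y-o[1])/d[1]
yaw=dict(w5=106.7,w12=105.65,w13=45.74,w16=-18.21,w17=-24.15,w18=-27.11,w20=-15.63,w21=-15.61,w23=-15.56)
for n,yw in yaw.items():
    g=cv2.cvtColor(cv2.imread(f"pics/{n}.png"),cv2.COLOR_BGR2GRAY)
    L=cv2.createLineSegmentDetector().detect(g)[0][:,0]
    out=[]
    for x1,y1,x2,y2 in L:
        if abs(y2-y1)>35 and 170<min(y1,y2) and max(y1,y2)<275+10 and 215<min(x1,x2) and max(x1,x2)<310:
            A=pt(x1,y1,-.026);B=pt(x2,y2,-.026);d=(A-B)*np.sign(y2-y1)
            a=np.degrees(np.arctan2(d[0],d[2])); out.append((round(float(x1)),round(float(x2)),round(a,1)))
    print(n,yw,out)
E
```

```text
w5 106.7 [(305, 305, np.float64(-0.7)), (246, 245, np.float64(-0.9))]
w12 105.65 [(301, 302, np.float64(-1.8)), (246, 246, np.float64(0.2)), (242, 239, np.float64(-2.2))]
w13 45.74 [(301, 302, np.float64(-2.0)), (247, 247, np.float64(1.4)), (298, 298, np.float64(-1.8))]
w16 -18.21 []
w17 -24.15 [(293, 298, np.float64(-7.6))]
w18 -27.11 [(232, 222, np.float64(-12.0)), (297, 283, np.float64(-10.8))]
w20 -15.63 [(291, 300, np.float64(-13.9)), (238, 247, np.float64(-9.4))]
w21 -15.61 [(298, 289, np.float64(-10.8)), (231, 239, np.float64(-10.3))]
w23 -15.56 [(239, 245, np.float64(-8.1)), (235, 221, np.float64(-10.8)), (224, 239, np.float64(-10.3))]
```

```bash
python3 - <<'E'
from h import *
c=viewer.capture("wrist");s,M=rep();T=c["world_to_cam"]
K=c["camera_matrix"]
def pt(u,v,y):
    Tw=np.eye(4);Tw[:3,:3]=M;Tw[:3,3]=s["ee_pos"];X=T@Tw;R=X[:3,:3];o=-R.T@X[:3,3]
    d=R.T@np.linalg.solve(K,[u,v,1.]);return o+d*(y-o[1])/d[1]
for n in ("w5","w23"):
    g=cv2.imread(f"pics/{n}.png");crop_=g[265:325,240:310];cv2.imwrite(f"pics/{n}d.png",cv2.resize(crop_,None,fx=5,fy=5))
a,b=[cv2.imread(f"pics/{n}d.png") for n in("w5","w23")];cv2.imwrite("pics/disc.png",np.hstack([a,b]))
print(pt(276,297,-.0306),pt(275.5,294,-.0306))
print(delta([.4945,-.1845,.23],M,s["ee_pos"]))
t=viewer.capture("top")
for p in [(375,268),(372,312),(305,168),(345,188)]: print(ray(t,*p,.12).round(3))
E
```

```text
t 24.2 j [-0.076  0.104 -0.314  2.018  0.037  1.025 -0.68 ] p [0.4197 0.1109 0.2202] yawx -15.61 tilt [-1.e-04 -1.e+00 -0.e+00] F [-0.73 -1.25 -6.18] T [-0.03  -0.054  0.039] w 0.0276
[ 4.95553789e-05 -3.06000000e-02 -8.15793319e-04] [-0.00015421 -0.0306      0.00054961]
[ 15.15  -0.98 -26.44]
[ 0.411 -0.262  0.12 ]
[ 0.305 -0.252  0.12 ]
[ 0.662 -0.089  0.12 ]
[ 0.611 -0.191  0.12 ]
```

View pics/disc.png

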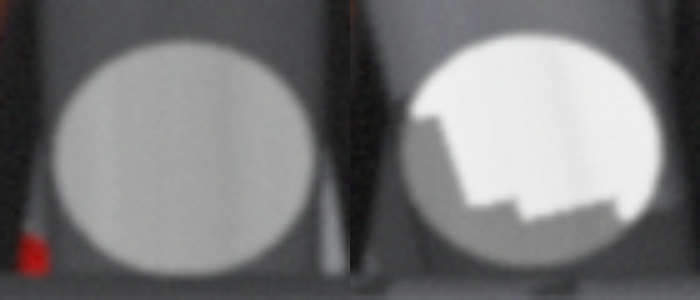

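Request:
{"api": "carry_out", "payload": {"commands": [[-1,1,-0.3,-1.7,0,5,0],[-1,2.9,-0.6,-5,0,12,0],[-1,5.2,-1,-9,0,20,0],[-1,7.6,-1,-13.2,0,29,0],[-1,9.9,-1,-17.3,0,38,0],[-1,12.2,-1,-21.3,0,47,0],[-1,14.2,-1,-24.8,0,54,0],[-1,15.15,-1,-26.44,0,57.4,0]]}}

```text
time: 25.25
ee_pos: [0.4941, -0.1883, 0.2302]
tcp_rot: [-0.566, 0.567, -0.423, 0.423]
wrist_force: [-0.7, 0.3, -7.4]
width: 0.027
```

```bash
python3 - <<'E'
from h import *
viewer.capture("wrist");viewer.capture("wrist")
c=viewer.capture("wrist");cv2.imwrite("pics/w30.png",c["img"][:,:,::-1])
s,M=rep()
v=viewer.capture("scene");crop(v,150,80,270,260,4,"pics/s30.png");p=s["ee_pos"]
g=lambda q:((q-[150,80]+.5)*4-.5).round(0)
print(g(proj(v,p+[0,0,-.0944])),g(proj(v,p+[0,0,-.0194])),g(proj(v,[.4945,-.1845,.065])))
print(delta([.4945,-.1845,.16],M,p))
E
```

```text
t 25.4 j [ 0.239  0.239  0.034  1.824 -0.009  1.08  -1.   ] p [ 0.4941 -0.1854  0.23  ] yawx -73.13 tilt [-4.e-04 -1.e+00 -7.e-04] F [-0.56  1.06 -7.44] T [ 0.13   0.024 -0.045] w 0.0275
[227. 500.] [218. 397.] [237. 590.]
[-0.07  7.    0.07]
```

View pics/s30.png

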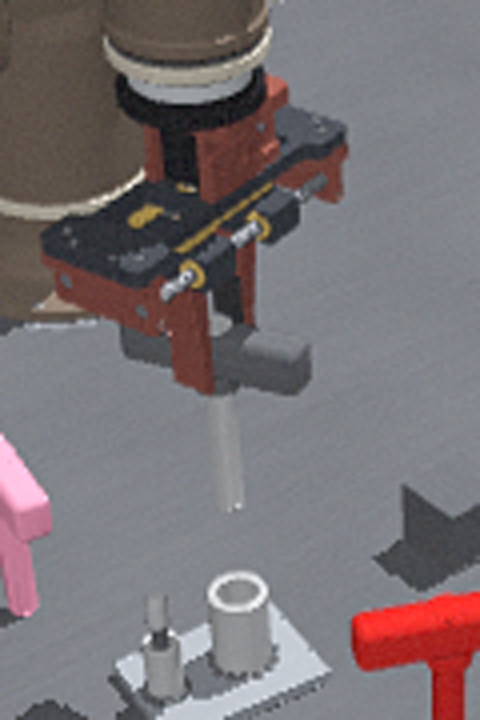

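View pics/w30.png

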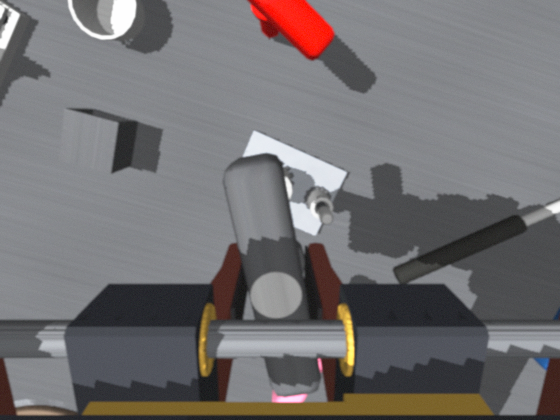

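Request:
{"api": "carry_out", "payload": {"commands": [[-1,-0.07,1.5,-0.04,0,0,0],[-1,-0.07,3.5,-0.04,0,0,0],[-1,-0.07,5.2,-0.04,0,0,0],[-1,-0.07,6.2,-0.04,0,0,0],[-1,-0.07,6.6,-0.04,0,0,0],[-1,-0.07,6.9,-0.04,0,0,0],[-1,-0.07,7.2,-0.04,0,0,0],[-1,-0.07,7.5,-0.04,0,0,0]]}}

```text
time: 26.45
ee_pos: [0.4941, -0.1841, 0.1554]
tcp_rot: [0.568, -0.568, 0.42, -0.421]
wrist_force: [0.2, 0.5, -6.7]
width: 0.0272
```

```bash
python3 - <<'E'
from h import *
rep()
v=viewer.capture("scene");crop(v,180,160,240,270,6,"pics/s31.png")
E
```

```text
t 26.45 j [ 0.241  0.317  0.029  1.912 -0.011  0.912 -0.999] p [ 0.4941 -0.1841  0.1554] yawx -73.01 tilt [ 4.e-04 -1.e+00  6.e-04] F [ 0.21  0.5  -6.72] T [0.051 0.008 0.044] w 0.0272
```

View pics/s31.png

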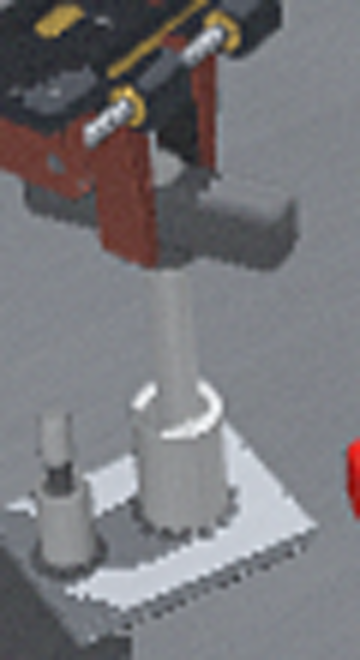

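Request:
{"api": "carry_out", "payload": {"commands": [[-1,0,0.4,0,0,0,0],[-1,0,1,0,0,0,0],[-1,0,1.8,0,0,0,0],[-1,0,2.6,0,0,0,0],[-1,0,3.4,0,0,0,0],[-1,0,4,0,0,0,0],[-1,0,4.4,0,0,0,0],[-1,0,4.7,0,0,0,0]]}}

```text
time: 27.5
ee_pos: [0.494, -0.184, 0.1081]
tcp_rot: [0.568, -0.568, 0.421, -0.421]
wrist_force: [-0.2, 0.9, -6.7]
width: 0.0277
```

```bash
python3 -c "
from h import *
rep();viewer.capture('wrist');rep()"
```

```text
t 27.5 j [ 0.244  0.379  0.026  1.955 -0.013  0.808 -0.997] p [ 0.494  -0.184   0.1081] yawx -73.01 tilt [ 1.e-04 -1.e+00  1.e-04] F [-0.21  0.94 -6.7 ] T [ 0.005  0.023 -0.053] w 0.0277
t 27.55 j [ 0.244  0.379  0.026  1.956 -0.013  0.807 -0.997] p [ 0.4938 -0.184   0.1078] yawx -73.01 tilt [-2.e-04 -1.e+00 -3.e-04] F [ 0.66  0.27 -7.61] T [-0.018  0.031  0.019] w 0.0273
```

Request:
{"api": "carry_out", "payload": {"commands": [[-1,0,0.08,0,0,0,0],[-1,0,0.15,0,0,0,0],[-1,0,0.2,0,0,0,0],[-1,0,0.25,0,0,0,0],[-1,0,0.3,0,0,0,0],[-1,0,0.34,0,0,0,0],[-1,0,0.38,0,0,0,0],[-1,0,0.38,0,0,0,0]]}}

```text
time: 28.55
ee_pos: [0.494, -0.184, 0.1046]
tcp_rot: [0.568, -0.568, 0.42, -0.421]
wrist_force: [-0.3, 0.3, -5.5]
width: 0.0276
```

```bash
python3 -c "
from h import *
rep()"
```

```text
t 28.55 j [ 0.244  0.384  0.026  1.958 -0.013  0.8   -0.997] p [ 0.494  -0.184   0.1046] yawx -73.0 tilt [ 2.e-04 -1.e+00  3.e-04] F [-0.35  0.29 -5.46] T [0.039 0.053 0.013] w 0.0276
```

Request:
{"api": "carry_out", "payload": {"commands": [[-1,0,0.03,0,0,0,0],[-1,0,0.06,0,0,0,0],[-1,0,0.06,0,0,0,0],[-1,0,0.06,0,0,0,0],[0,0,0.06,0,0,0,0],[1,0,0.06,0,0,0,0],[1,0,0.06,0,0,0,0],[1,0,0.06,0,0,0,0]]}}

```text
time: 29.55
ee_pos: [0.4939, -0.184, 0.1037]
tcp_rot: [-0.568, 0.568, -0.421, 0.421]
wrist_force: [0.3, 0.5, -0.1]
width: 0.0639
```

```bash
python3 - <<'E'
from h import *
rep()
c=viewer.capture("wrist");cv2.imwrite("pics/w33.png",c["img"][:,:,::-1])
v=viewer.capture("scene");crop(v,150,120,250,270,4,"pics/s33.png")
E
```

```text
t 29.55 j [ 0.244  0.385  0.026  1.959 -0.013  0.798 -0.997] p [ 0.4939 -0.184   0.1037] yawx -73.01 tilt [-0.e+00 -1.e+00 -1.e-04] F [ 0.3   0.46 -0.14] T [ 0.008 -0.049  0.069] w 0.0639
```

View pics/w33.png

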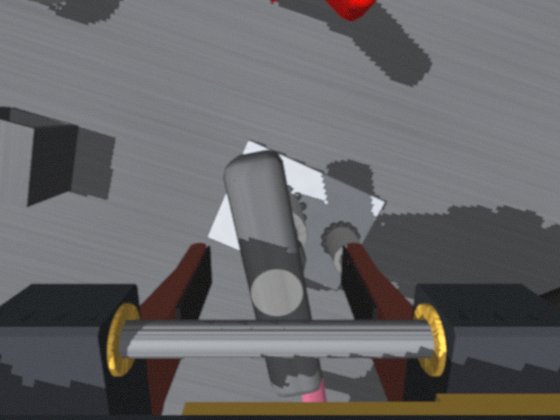

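View pics/s33.png

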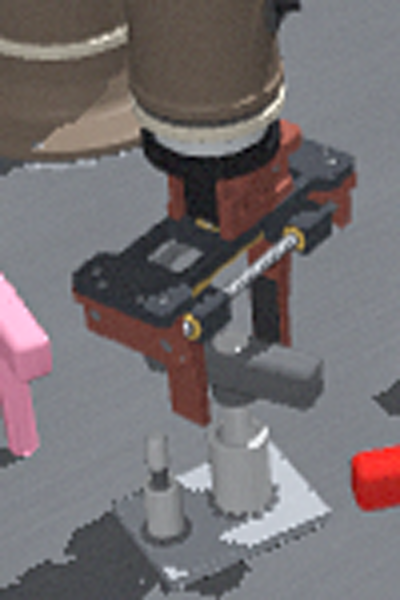

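Request:
{"api": "carry_out", "payload": {"commands": [[1,0,-1,0,0,0,0],[1,0,-3,0,0,0,0],[1,0,-5.5,0,0,0,0],[1,0,-8,0,0,0,0],[1,0,-10.5,0,0,0,0],[1,0,-12.5,0,0,0,0],[1,0,-14,0,0,0,0],[1,0,-14,0,0,0,0]]}}

```text
time: 30.65
ee_pos: [0.4944, -0.1842, 0.2451]
tcp_rot: [0.569, -0.568, 0.42, -0.421]
wrist_force: [0.7, 0.1, -0.3]
width: 0.0879
```

```bash
python3 - <<'E'
from h import *
s,M=rep();print(delta([.40,.10,.243],M,s["ee_pos"]))
v=viewer.capture("scene");crop(v,130,120,280,270,4,"pics/s34.png")
E
```

```text
t 30.65 j [ 0.236  0.223  0.035  1.806 -0.009  1.11  -1.001] p [ 0.4944 -0.1842  0.2451] yawx -73.01 tilt [ 0.0012 -1.      0.0019] F [ 0.7   0.09 -0.28] T [0.064 0.028 0.002] w 0.0879
[-29.94   0.17  -0.73]
```

View pics/s34.png

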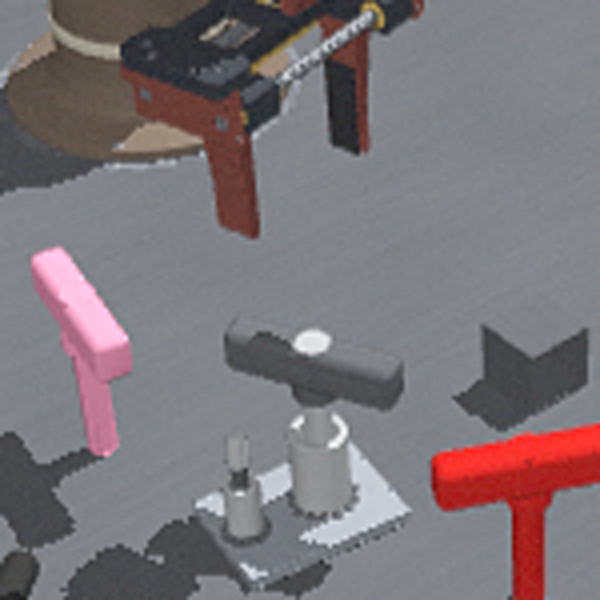

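```bash
python3 - <<'E'
from h import *
for n in ("scene","top"):
    c=viewer.capture(n);cv2.imwrite(f"pics/{n}F.png",c["img"][:,:,::-1])
    a=cv2.imread(f"pics/{n}0.png").astype(int);d=np.abs(a-c["img"][:,:,::-1]).max(2)
    cv2.imwrite(f"pics/{n}D.png",np.clip(d*2,0,255).astype(np.uint8))
a=cv2.imread("pics/sceneF.png");b=cv2.cvtColor(cv2.imread("pics/sceneD.png",0),cv2.COLOR_GRAY2BGR)
cv2.imwrite("pics/F.png",cv2.resize(np.hstack([a,b]),(800,300)))
E
```

```text
(no output)
```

View pics/F.png

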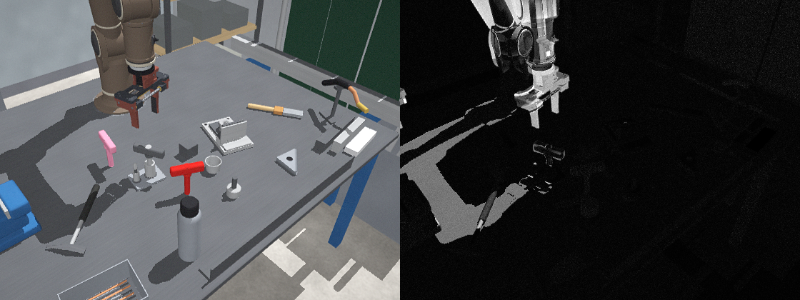

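The difference image shows only the arm, its shadow and the key's grip angle have changed; no bystander moved. The key stands in its tube, so I'm handing in.

```bash
python3 -c "
from rig import manip
print(manip.close_job())"
```

```text
the job is handed in; nothing more can be done
None
```

The lock bolt is tightened to its stop and the key is back in its tube. I handed the job in at about 31 s of the 72 s allowed.

**What I did:** I took the dark T-key from the tall tube, lined it up with the socket seen in the wrist camera, and let it down to the socket floor. I then turned it clockwise with a light grip (12–15 N), so the grip would slip before the bolt was forced.

**At the stop:** Drag was 0.12–0.17 N m while the bolt turned. At the stop the readings rose to 0.17–0.28 N m and the key stayed put while the jaws slipped about 10° around it. No reading reached 0.4 N m.

**Last checks:**
- The key stands upright in its tube and the gripper is open and clear of it.
- Wrist force is near zero.
- Comparing before and after pictures from the scene camera shows only the arm, its shadow and the key's handle angle changed.

**What disagreed:**
- **Easing the jaws back:** The key followed by about 11°, more than the 10° of play I worked out for sharp corners. Torque stayed near zero, so I take it as play in the socket and not the bolt turning back.
- **Socket angle afterwards:** It measured about 4° off the sharp-corner estimate. The key's broken corners would explain that, but I did not confirm it separately.

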